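# Take the bench pile apart into its trays

### The arm

A 7-joint arm with a two-finger parallel gripper is mounted at the origin on a cart in front of the work surface, level with it; the furniture and walls round the work are solid. World frame = base frame: x ahead of the robot, y to its left, z up, the work surface at z = 0. Lengths are in mm, angles in rad, forces in N, time in s.
With the tool pointing down it reaches from about 400 to 925 mm from the base axis. Payload 5.6 kg.
Tool frame: the origin (TCP) lies at the very end of the fingers, on their centre line; the grasp point (between the pads) lies 19 mm behind it (env.grip_point_offset is the distance from the TCP to the grasp point, in mm); z points along the fingers, y is the line along which they close (so a half turn about z gives the same grasp; the last joint's range is limited). The gripper opens to 85 mm and grips with 20 to 120 N. Pads are 22 mm wide; open, the fingers measure 114 mm over their backs; the gripper's body (76 mm by 85 mm) begins 54 mm behind the grasp point. The pads swing forward as they close: fully open they stand 13 mm farther back than shut.
Start: joints at [-1.3, 0.468, -0.012, 1.603, 0.006, 1.071, -0.056], TCP at [200.679, 618.252, 231.29] pointing down, gripper open.
Joint ranges: [-2.53, 2.53], [-0.31, 2.02], [-1.57, 1.55], [0.28, 2.44], [-1.29, 4.43], [0.15, 1.84], [-2.92, 2.92]. Speed limits (rad/s): [2.57, 2.57, 3.14, 3.14, 3.14, 3.14, 3.14].

### API

Orientations are given as a unit quaternion [w, x, y, z].
In Python, from rig import env gives the robot as it stands.
- The arm moves only by the tool drive_tool, never from a script. Its argument "series" is a list of rows, each a list of 7 numbers: the opening, from -1 (shut) to 1 (fully open), so that 0 is half open, then the shift along the tool's x, y, z scaled (see below), then the turn, a rotation vector about the tool's x, y, z scaled (see below). In form: [[grip, dx, dy, dz, ax, ay, az], ...]. A call has 1 to 12 rows; each row shifts and turns the commanded pose from where the row before left it, along the tool's axes as they then stand; what a row does not reach is not made up. The controller multiplies each number of a shift by 0.5 m and each number of a turn by 45 degrees. A row lasts 1/8 s, in which the tool goes at most 62.5 mm and 10.7 degrees, less where a joint would pass 70% of its speed; a pose out of reach is approached as far as the arm can. A call with a number of a shift or a turn outside -1 to 1 is refused whole. A call with a gripper value outside its range is refused whole. The fingers move at their own pace and stop on an object; "force" is the grip in N (left out, the last holds). Time passes only in rows, so rows that do not move let the fingers close. It gives the time, the measured TCP pose, the force, the opening and the grip force at its end, in the units of the state.
- env.get_state(): the state, without advancing time (a new reading comes with each control period).
- env.camera(name): name is "scene" or "top" or "wrist"; returns a dict with "img" (420x560x3 uint8, blue, green, red), "range_z" (420x560 float32, mm along the optical axis (not along the pixel's ray), 0 where there is no reading), "mtx" (3x3 intrinsics, pixels), "pose" (4x4, takes a point from camera to world coordinates); the wrist camera has in their place "T_tool_cam" (4x4, takes a point from camera to tool coordinates, whose origin is the TCP and whose axes are the flange's). Camera axes: x right, y up, looking along -z (the intrinsics and any distortion apply to the point x, -y, -z); pixel columns grow to the right and rows downward; lengths in mm; the calibration is good to about 2 mm. The wrist camera is an equidistant fisheye: a pixel r from the principal point sees the ray r / f radians off the axis. A picture is of the moment at which its call begins: read the wrist's pose just before it.
- env.close_job(): hands the job in; it is judged then, once.
The state is a dict: "time_s": time; "qpos": joint angles; "joint_velocities": joint speeds; "joint_torque": joint torques, N m; "tool_pos": TCP position; "orientation": TCP orientation; "force": force on the tool from outside, world axes, zero at the start; "moment": the same for the moment, N m; "grip_width": finger opening in mm; "grip_force": force on a finger pad.
Only numpy, scipy, OpenCV 4.12 (cv2) and the standard library are available. Lean on these libraries where they do the work, as an engineer would, in place of code of your own. Each camera call takes 0.05 s, during which the arm holds its last target. There are 200 camera calls.

### The job

Take the pile on the worktop apart from the top down, one thing at a time, and set each thing flat into the grey tray made for its outline, between the black stops: first the small bottle, then the label roll, then the slide box and last the calculator. Set each down and let go before taking the next, keep the bottle upright, and do not shift the beaker or the lancet carton standing near.

Things in the scene. Friction and masses are not known exactly. Their poses are not given: they have to be found in the camera images.
- bottle_mid (a point): Small white bottle with a screw cap, 37 mm diameter, 68 mm high, on top of the pile. Its body is about 37 mm wide up to about 40 mm above its underside, then come shoulder, neck and a narrower cap, the cap being fixed. Point: on its axis, 34 mm above its underside. z is up along the axis. Its place is the small round tray (bottle_tray).
- label_roll_mid (a point): Roll of labels, a short cylinder of 59 mm diameter and 34 mm height lying on its flat side under the bottle, white on top with a central hole and yellowish on the outside. Point: its centre, 17 mm above its underside. z is its axis, up. Its place is the large round tray (roll_tray).
- slide_box_mid (a point): Closed box for microscope slides, 70 x 85 x 40 mm, under the label roll; its lid stays shut. Point: its centre, 20 mm above its underside; x along the 70 mm side, y along the 85 mm side, z up. It is gripped over the 70 mm, along its x; it lies across the calculator, whose ends stick out under these two sides, so grip it in its upper half. Its place is the nearly square tray (box_tray).
- calculator_mid (a point): Flat pocket calculator with keys, 108 x 66 x 12 mm (its case 10 mm, the keys stand 2 mm higher), the lowest of the pile. Point: its centre, 6 mm above its underside; x along the 108 mm, y along the 66 mm, z up. It is gripped over the 66 mm, along its y. Its place is the oblong tray (calc_tray).
- bottle_tray: Small round grey disc, 71 mm diameter, the tray of the bottle. It is fixed. Origin: centre of its underside, z up. Above its 3 mm plate stand black stops 7 mm high and 6 mm thick, so their tops are 10 mm above the worktop; the thing's place is the plate's centre, 7 mm clear of the stops all round. Four short straight stops on the diagonals of its x and y axes, open between them.
- roll_tray: Large round grey disc, 93 mm diameter, the tray of the label roll. It is fixed. Origin: centre of its underside, z up. Above its 3 mm plate stand black stops 7 mm high and 6 mm thick, so their tops are 10 mm above the worktop; the thing's place is the plate's centre, 7 mm clear of the stops all round. Four short straight stops on the diagonals of its x and y axes, open between them, so that fingers 22 mm wide can reach down along its x or y axis.
- box_tray: Nearly square grey plate, 102 mm along x by 117 mm along y, the tray of the slide box (its 70 mm side along the tray's x, either way round). It is fixed. Origin: centre of its underside, z up. Above its 3 mm plate stand black stops 7 mm high and 6 mm thick, so their tops are 10 mm above the worktop; the thing's place is the plate's centre, 7 mm clear of the stops all round. L-shaped stops at the four corners, each leg 18 mm long; the sides are open between them.
- calc_tray: Oblong grey plate, 140 mm along x by 98 mm along y, the tray of the calculator (its 108 mm side along the tray's x, either way round). It is fixed. Origin: centre of its underside, z up. Above its 3 mm plate stand black stops 7 mm high and 6 mm thick, so their tops are 10 mm above the worktop; the thing's place is the plate's centre, 7 mm clear of the stops all round. L-shaped stops at the four corners, each leg 18 mm long; the sides are open between them.
- beaker_mid (a point): Bystander: small open plastic beaker, 58 mm across, 62 mm high. Point: its centre, 31 mm above the worktop. Leave it alone.
- lancet_box_mid (a point): Bystander: small carton, 44 x 60 x 46 mm. Point: its centre, 23 mm above the worktop. Leave it alone. (Also in the way: behind the middle of the worktop stands a white analyser with a round carousel, 0.2 m high, a phone on top; carry things past in front of it, at about x = 0.43 m.)
Mind the look-alikes: they are no part of the job. What is shaped like the part that bears label_roll_mid but turquoise is not meant.

How it is judged:
By the outcome, as a careful person would: the job done as asked, in the order asked, and still so for the second after the job is handed in, with the robot touching nothing.
It also fails if it takes over 134 s, if anything falls off the work surface, if the arm or the gripper's body presses on something with over 40 N, if the wrist force passes 120 N, or if a joint passes its speed limit or range.

## Working session

There is one attempt and no reset: what is moved stays moved. The work goes in short steps, Python scripts to look and compute and a tool call to move; the robot and the scene stay as the last step left them, time stands still between calls to the robot, and variables do not carry over. Pictures are saved under pics/ and viewed, at most 14 in all, crops included, and the job is handed in when it is done.

Besides the shell and the picture viewer there is one more tool, called after "Call:" as name(argument=value, ...), one argument or row to a line, values as JSON. drive_tool: Moves the arm, as the interface text tells. Its arguments: {"type":"object","properties":{"series":{"type":"array"},"force":{"type":"number"}},"required":["series"]}

```bash
mkdir -p pics; ls; cat > h.py <<'E'
from rig import env
import numpy as np, cv2
from scipy.spatial.transform import Rotation as R
def world(c,u,v,z=None,T=None):
    """pixel->world; z None uses depth, else intersect plane z"""
    T=c["pose"] if T is None else T; K=c["mtx"]
    d=np.array([(u-K[0,2])/K[0,0],-(v-K[1,2])/K[1,1],-1.])
    o=T[:3,3]; w=T[:3,:3]@d
    if z is None: s=c["range_z"][int(v),int(u)]
    else: s=(z-o[2])/w[2]
    return o+s*w
E
python3 - <<'E'
from h import *
import pickle
for n in("scene","top"):
    c=env.camera(n); cv2.imwrite(f"pics/{n}0.png",c["img"]); pickle.dump(c,open(n+"0.pkl","wb")); print(n,c.keys(),c["mtx"].tolist(),np.round(c["pose"],3).tolist())
s=env.get_state();print(s)
E
```

```text
pics
scene dict_keys(['img', 'range_z', 'mtx', 'pose']) [[468.2005098645358, 0.0, 277.4788353557626], [0.0, 468.2005098645358, 206.1113571266087], [0.0, 0.0, 1.0]] [[0.719, 0.445, -0.534, -257.608], [-0.695, 0.442, -0.566, -761.885], [-0.016, 0.778, 0.628, 982.289], [0.0, 0.0, 0.0, 1.0]]
top dict_keys(['img', 'range_z', 'mtx', 'pose']) [[483.1662589882733, 0.0, 276.4459778713822], [0.0, 483.1662589882733, 205.27443296553056], [0.0, 0.0, 1.0]] [[-0.022, 0.979, -0.201, 252.301], [-1.0, -0.022, 0.001, 32.567], [-0.003, 0.201, 0.98, 1382.059], [0.0, 0.0, 0.0, 1.0]]
{'time_s': 0.1, 'qpos': array([-1.29999914,  0.46830248, -0.01156785,  1.60354679,  0.00601441,
        1.07138499, -0.05631781]), 'joint_velocities': array([ 0.00045926, -0.00208658,  0.00088162, -0.00193482,  0.00042541,
        0.00124845,  0.00246379]), 'joint_torque': array([ 1.10705339e-03, -5.33513689e+01,  2.16437748e-02, -2.51963979e+01,
        1.15203357e-02,  4.33086083e-03, -2.27106227e-06]), 'tool_pos': array([200.56840106, 617.75129701, 230.41857681]), 'orientation': array([-5.39259492e-05,  1.56308191e-01,  9.87708005e-01, -8.02235778e-04]), 'force': array([ 0.78564032,  0.95047859, -0.67235524]), 'moment': array([ 0.02512693,  0.01750177, -0.02012941]), 'grip_force': 0.0, 'grip_width': 85.35152890302233}
```

View pics/scene0.png

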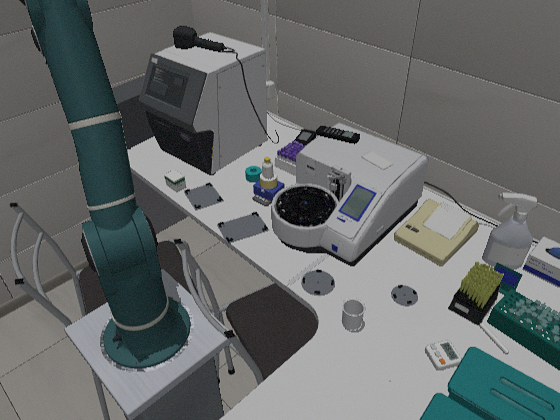

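View pics/top0.png

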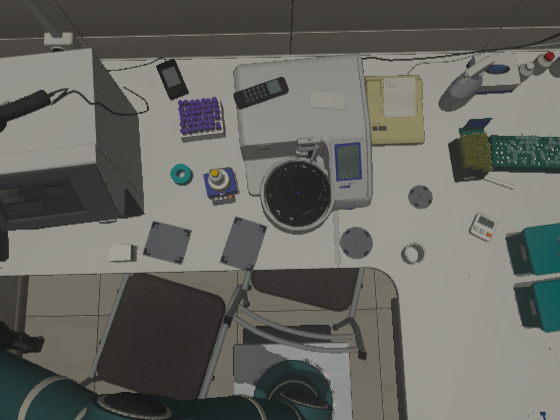

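The pile is at top (220,182), with a turquoise look-alike roll at (181,174) beside it. The trays are at box (167,242), calc (243,242), roll (356,242) and bottle (420,196). The carton is at (120,253) and the beaker at (413,254). Next I'll check close crops.

```bash
python3 - <<'E'
from h import *
import pickle
c=pickle.load(open("top0.pkl","rb")); i=c["img"]
a=cv2.resize(i[150:270,100:280],None,fx=4.4,fy=4.4,interpolation=cv2.INTER_CUBIC)
cv2.imwrite("pics/topL.png",a)
a=cv2.resize(i[175:275,325:445],None,fx=6,fy=6,interpolation=cv2.INTER_CUBIC)
cv2.imwrite("pics/topR.png",a)
s=pickle.load(open("scene0.pkl","rb"))
cv2.imwrite("pics/sc.png",cv2.resize(s["img"][145:255,150:300],None,fx=5.2,fy=5.2,interpolation=cv2.INTER_CUBIC))
for u,v in[(167,242),(243,242),(356,242),(420,196),(120,253),(413,254),(214,174),(220,182),(181,174),(356,262)]:
    print(u,v,np.round(world(c,u,v),1))
E
```

```text
167 242 [434.1 346.1   9.9]
243 242 [430.  129.4   4.1]
356 242 [ 422.4 -193.9    6.9]
420 196 [ 5.543e+02 -3.896e+02  5.000e-01]
120 253 [401.7 467.5  45.6]
413 254 [ 385.  -355.3    2.4]
214 174 [593.2 194.2 150.5]
220 182 [582.4 183.4 107. ]
181 174 [636.8 311.4   1.2]
356 262 [ 366.3 -192.4   -2.8]
```

View pics/topL.png

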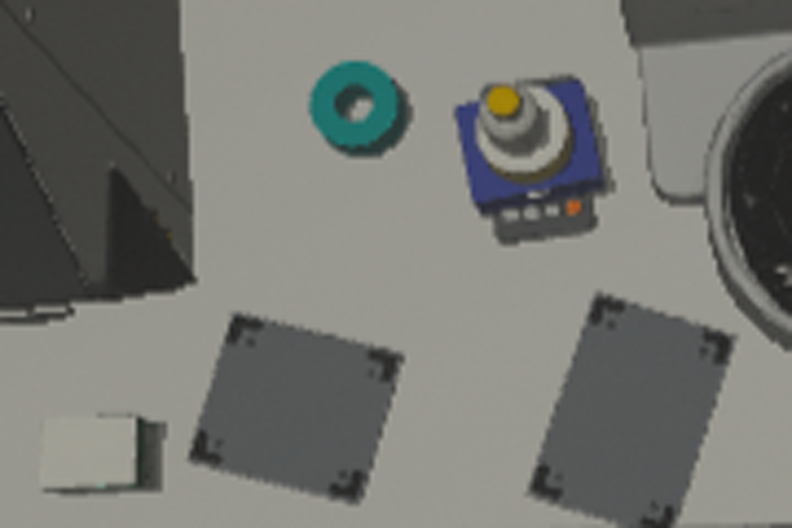

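View pics/topR.png

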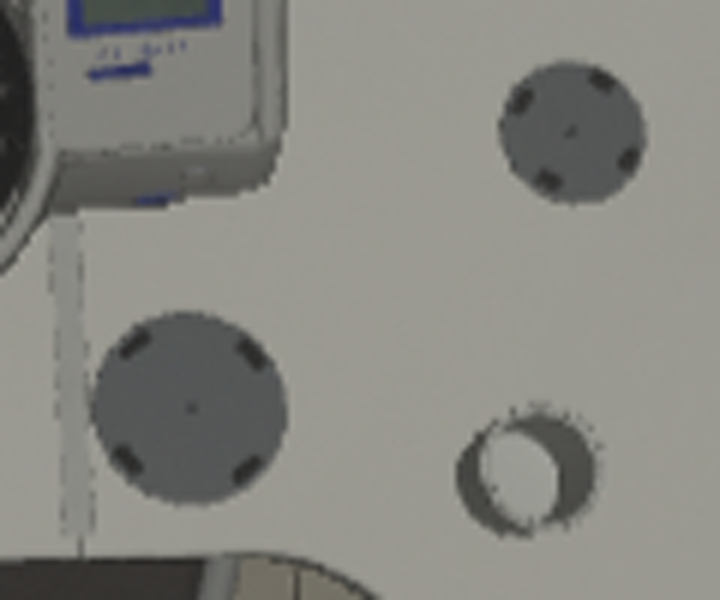

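View pics/sc.png

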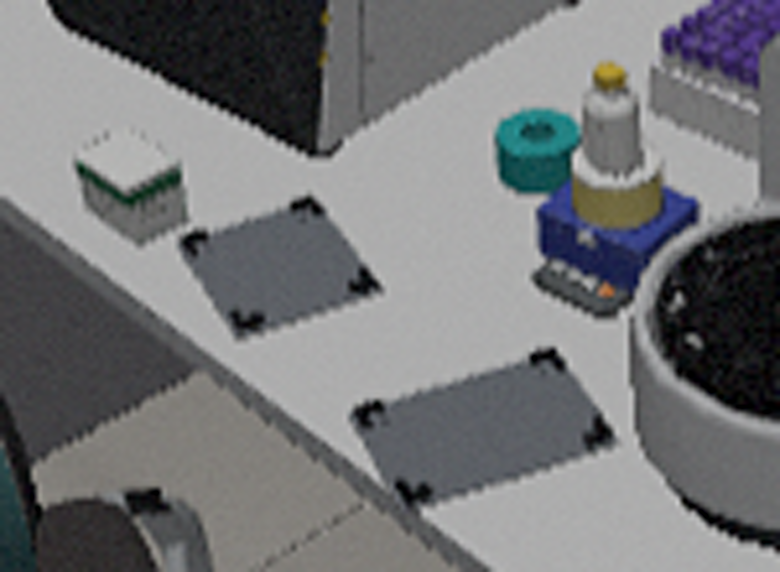

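The choice is clear. The pile, from the top, is the yellow-capped bottle at top (214,173), the white and yellowish roll at (219,180), the blue box, and the calculator with keys at (222,198). The turquoise roll at (181,174) is not meant. Now I'll measure the poses.

```bash
cat > m.py <<'E'
from h import *
def rect(c,z,x0,x1,y0,y1,s=2):
    """rectified view of plane z: row<-x (from x1 down), col<-y (from y1 down), s px/mm"""
    P=np.float32([[x1,y1],[x1,y0],[x0,y1],[x0,y0]]); Ti=np.linalg.inv(c["pose"]); K=c["mtx"]; src=[]
    for x,y in P:
        p=Ti@[x,y,z,1]; src.append([K[0,2]-K[0,0]*p[0]/p[2],K[1,2]+K[1,1]*p[1]/p[2]])
    W,H=int((y1-y0)*s),int((x1-x0)*s)
    M=cv2.getPerspectiveTransform(np.float32(src),np.float32([[0,0],[W,0],[0,H],[W,H]]))
    return cv2.warpPerspective(c["img"],M,(W,H),flags=cv2.INTER_CUBIC)
def big(mask):
    cs,_=cv2.findContours(mask,cv2.RETR_EXTERNAL,cv2.CHAIN_APPROX_NONE); return max(cs,key=cv2.contourArea)
E
python3 - <<'E'
from m import *
import pickle
for n in("top","scene"):
  c=pickle.load(open(n+"0.pkl","rb"))
  for nm,z,b in[("box_tray",3,(360,510,260,430)),("calc_tray",3,(345,520,60,200)),("roll_tray",3,(360,490,-255,-125)),("bottle_tray",3,(500,610,-445,-335))]:
    g=rect(c,z,*b); m=(g.max(2)<115).astype(np.uint8)*255
    m=cv2.morphologyEx(m,cv2.MORPH_OPEN,np.ones((5,5))); k=big(m)
    f=lambda p:(round(b[1]-p[1]/2,1),round(b[3]-p[0]/2,1))
    r=cv2.minAreaRect(k); pts=[f(p) for p in cv2.boxPoints(r)]
    print(n,nm,f(r[0]),np.array(r[1])/2,"corners",pts)
    if "roll" in nm or "bottle" in nm:
      q=(rect(c,8,*b).max(2)<60).astype(np.uint8)*255
      N,_,st,ce=cv2.connectedComponentsWithStats(q); print("  stops",[f(ce[i]) for i in range(1,N) if st[i,4]>60])
  b=(480,680,100,290); g=rect(c,52,*b).astype(int); m=((g[...,0]-g[...,2]>35)&(g[...,0]-g[...,1]>20)).astype(np.uint8)*255
  cv2.imwrite(f"blue_{n}.png",m)
  r=cv2.minAreaRect(big(m)); print(n,"blue@52",f(r[0]),np.array(r[1])/2,[f(p) for p in cv2.boxPoints(r)])
  g=rect(c,154,*b).astype(int); m=((g[...,1]-g[...,0]>50)&(g[...,2]>110)).astype(np.uint8)*255
  r=cv2.minAreaRect(big(m)); print(n,"cap@154",f(r[0]),np.array(r[1])/2)
  cv2.imwrite(f"pics/rect_{n}.png",np.hstack([rect(c,86,*b),rect(c,52,*b)]))
c=pickle.load(open("top0.pkl","rb"))
# heights: carousel, analyser front
for u,v in [(298,231),(270,215),(330,215),(298,160),(350,195)]: print(u,v,np.round(world(c,u,v),0))
E
```

```text
top box_tray (434.9, 347.8) [119.24534607 104.22803497] corners [(np.float32(400.7), np.float32(419.3)), (np.float32(501.1), np.float32(391.2)), (np.float32(469.1), np.float32(276.4)), (np.float32(368.7), np.float32(304.4))]
top calc_tray (425.8, 130.2) [160.5 139.5] corners [(np.float32(506.0), np.float32(200.0)), (np.float32(506.0), np.float32(60.5)), (np.float32(345.5), np.float32(60.5)), (np.float32(345.5), np.float32(200.0))]
top roll_tray (421.6, -194.5) [92.04826355 93.34829712] corners [(np.float32(423.8), np.float32(-129.0)), (np.float32(487.1), np.float32(-197.6)), (np.float32(419.5), np.float32(-260.1)), (np.float32(356.2), np.float32(-191.5))]
  stops [(np.float64(452.0), np.float64(-169.7)), (np.float64(446.0), np.float64(-225.1)), (np.float64(396.8), np.float64(-163.4)), (np.float64(390.8), np.float64(-219.2))]
top bottle_tray (552.0, -388.2) [70.  70.5] corners [(np.float32(587.0), np.float32(-353.0)), (np.float32(587.0), np.float32(-423.5)), (np.float32(517.0), np.float32(-423.5)), (np.float32(517.0), np.float32(-353.0))]
  stops [(np.float64(576.1), np.float64(-403.3
[... 1316 characters left out ...]
 (np.float32(588.7), np.float32(-422.6)), (np.float32(519.8), np.float32(-430.1)), (np.float32(512.4), np.float32(-361.5))]
  stops [(np.float64(574.7), np.float64(-406.9)), (np.float64(565.0), np.float64(-368.1)), (np.float64(536.2), np.float64(-416.0)), (np.float64(526.9), np.float64(-377.1))]
scene blue@52 (576.4, 175.6) [106.49583435  97.08509064] [(np.float32(613.0), np.float32(237.7)), (np.float32(641.6), np.float32(144.9)), (np.float32(539.8), np.float32(113.6)), (np.float32(511.2), np.float32(206.4))]
scene cap@154 (593.8, 186.7) [21.21320343 17.67766953]
298 231 [444. -25. 101.]
270 215 [487.  49. 112.]
330 215 [ 504. -124.   -1.]
298 160 [638. -30. 113.]
350 195 [ 537. -168.  110.]
```

View pics/rect_top.png

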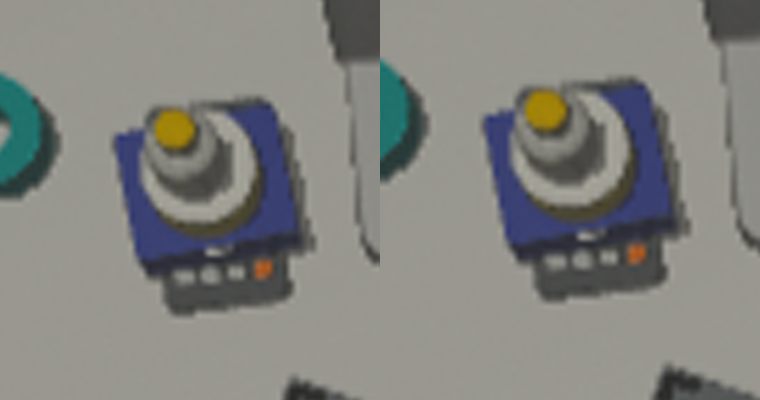

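Tray centres and pile position are known to about 3 mm, and the carousel top is at z≈112. First I turn the tool so it closes at about 13.7°, then approach in front of the tall instrument.

```bash
cat > go.py <<'E'
# usage: go.py theta x y z   theta = closing-line angle (deg, world); prints turn units, then shift totals AFTER the turn, in drive units
import sys; from h import *
def tgt(th):
    a=np.radians(th); return R.from_matrix(np.array([[-np.sin(a),np.cos(a),0],[np.cos(a),np.sin(a),0],[0,0,-1]]))
s=env.get_state(); q=s["orientation"]; r=R.from_quat(np.r_[q[1:],q[0]])
th,x,y,z=map(float,sys.argv[1:5]); p=np.array([x,y,z])
t0=np.degrees(np.arctan2(*r.as_matrix()[[1,0],1])); 
while th-t0>90: th-=180
while th-t0<-90: th+=180
t=tgt(th); rv=np.degrees((r.inv()*t).as_rotvec()); d=t.inv().apply(p-s["tool_pos"])/500
print("t",round(s["time_s"],2),"pos",np.round(s["tool_pos"],1),"th",round(t0,2),"w",round(s["grip_width"],1),"gf",round(s["grip_force"],1),"F",np.round(s["force"],1),"q",np.round(s["qpos"],2))
print("to th",round(th,1),"turn",np.round(rv/45,4),"shift",np.round(d,4),"rows>=",np.ceil(np.linalg.norm(d)/.125))
E
python3 go.py 13.7 420 300 230
```

```text
t 0.1 pos [200.6 617.8 230.4] th 72.01 w 85.4 gf 0.0 F [ 0.8  1.  -0.7] q [-1.3   0.47 -0.01  1.6   0.01  1.07 -0.06]
to th 13.7 turn [-1.8000e-03  1.2000e-03  1.2959e+00] shift [-0.7214  0.2759  0.0008] rows>= 7.0
```

Call:
drive_tool(
  series=[
    [1, 0, 0, 0, 0, 0, 0.22],
    [1, 0, 0, 0, 0, 0, 0.22],
    [1, 0, 0, 0, 0, 0, 0.22],
    [1, 0, 0, 0, 0, 0, 0.22],
    [1, 0, 0, 0, 0, 0, 0.22],
    [1, 0, 0, 0, 0, 0, 0.195],
    [1, 0, 0, 0, 0, 0, 0],
  ],
  force=40,
)

```text
time_s: 0.98
tool_pos: [200.5, 618.0, 230.8]
orientation: [0.0, 0.617, 0.787, -0.0]
force: [-0.5, -0.6, 0.3]
grip_width: 85.4
grip_force: 0.0
```

Call:
drive_tool(
  series=[
    [1, -0.04, 0.015, 0, 0, 0, 0],
    [1, -0.08, 0.031, 0, 0, 0, 0],
    [1, -0.08, 0.031, 0, 0, 0, 0],
    [1, -0.08, 0.031, 0, 0, 0, 0],
    [1, -0.08, 0.031, 0, 0, 0, 0],
    [1, -0.08, 0.031, 0, 0, 0, 0],
    [1, -0.08, 0.031, 0, 0, 0, 0],
    [1, -0.08, 0.031, 0, 0, 0, 0],
    [1, -0.08, 0.031, 0, 0, 0, 0],
    [1, -0.042, 0.013, 0, 0, 0, 0],
    [1, 0, 0, 0, 0, 0, 0],
  ],
)

```text
time_s: 2.35
tool_pos: [421.5, 297.3, 231.5]
orientation: [0.0, 0.619, 0.785, -0.0]
force: [-0.0, 0.1, 0.6]
grip_width: 85.2
grip_force: 0.0
```

```bash
python3 go.py 13.7 597 192 240
```

```text
t 2.35 pos [421.5 297.3 231.5] th 13.53 w 85.2 gf 0.0 F [-0.   0.1  0.6] q [-0.98  0.24  0.35  1.95 -0.1   0.97 -0.34]
to th 13.7 turn [ 0.0001  0.0003 -0.0039] shift [-0.2878  0.2911 -0.0171] rows>= 4.0
```

Call:
drive_tool(
  series=[
    [1, -0.03, 0.03, 0, 0, 0, 0],
    [1, -0.06, 0.06, -0.008, 0, 0, 0],
    [1, -0.06, 0.06, -0.008, 0, 0, 0],
    [1, -0.06, 0.06, 0, 0, 0, 0],
    [1, -0.05, 0.05, 0, 0, 0, 0],
    [1, -0.028, 0.031, 0, 0, 0, 0],
    [1, 0, 0, 0, 0, 0, 0],
    [1, 0, 0, 0, 0, 0, 0],
  ],
)

```text
time_s: 3.35
tool_pos: [594.7, 196.6, 239.0]
orientation: [-0.001, 0.617, 0.787, -0.0]
force: [-0.4, 0.5, 0.3]
grip_width: 85.2
grip_force: 0.0
```

```bash
python3 go.py 13.7 597 192 240; python3 - <<'E'
from h import *
import pickle
s=env.get_state(); c=env.camera("wrist"); c["s"]=s; pickle.dump(c,open("w1.pkl","wb")); print(np.round(c["T_tool_cam"],3).tolist(),c["mtx"].tolist())
cv2.imwrite("pics/w1.png",c["img"])
E
```

```text
t 3.35 pos [594.7 196.6 239. ] th 13.86 w 85.2 gf 0.0 F [-0.4  0.5  0.3] q [-0.69  0.43  0.42  1.68 -0.2   1.07  0.04]
to th 13.7 turn [-0.0014 -0.0014  0.0036] shift [-0.0099  0.0023 -0.0019] rows>= 1.0
[[0.001, 0.957, 0.291, 74.722], [1.0, -0.0, -0.0, 0.15], [-0.0, 0.291, -0.957, -143.024], [0.0, 0.0, 0.0, 1.0]] [[325.19226210127806, 0.0, 279.7122318614981], [0.0, 325.19226210127806, 206.778564693479], [0.0, 0.0, 1.0]]
```

View pics/w1.png

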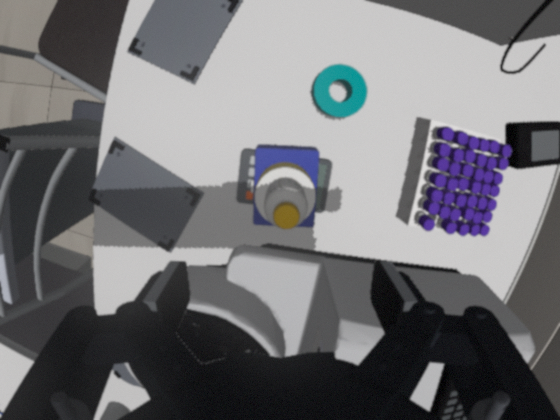

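The wrist view shows the cap at (287,215), the roll ring around (285,190), the blue box with corners near (256,147), (318,148), (316,226) and (253,225), and calculator ends at x=240 and 330. I'll convert these.

```bash
cat >> h.py <<'E'
def wworld(c,u,v,z):
    K=c["mtx"]; s=c["s"]; a=np.array([u-K[0,2],v-K[1,2]]); r=np.hypot(*a); t=r/K[0,0]
    d=np.array([np.sin(t)*a[0]/max(r,1e-9),-np.sin(t)*a[1]/max(r,1e-9),-np.cos(t)])
    q=s["orientation"]; T=np.eye(4); T[:3,:3]=R.from_quat(np.r_[q[1:],q[0]]).as_matrix(); T[:3,3]=s["tool_pos"]
    T=T@c["T_tool_cam"]; w=T[:3,:3]@d; return T[:3,3]+(z-T[2,3])/w[2]*w
E
python3 - <<'E'
from h import *
import pickle
c=pickle.load(open("w1.pkl","rb"))
for n,u,v,z in[("cap",287,215,154),("bx",256,147,52),("bx",318,148,52),("bx",316,226,52),("bx",253,225,52),("rollL",256,192,80),("rollR",315,192,80),("rolltop",286,164,86),
 ("ctray",118,139,3),("ctray",90,192,3),("ctray",203,196,3),("ctray",168,249,3)]: print(n,np.round(wworld(c,u,v,z),1))
a=c["img"][135:240,225:345]; cv2.imwrite("pics/w1c.png",cv2.resize(a,None,fx=5.5,fy=5.5,interpolation=cv2.INTER_CUBIC))
E
```

```text
cap [600.3 197.  154. ]
bx [562.2 227.8  52. ]
bx [623.7 242.1  52. ]
bx [644.3 160.2  52. ]
bx [577.7 144.9  52. ]
rollL [573.2 189.1  80. ]
rollR [628.2 202.7  80. ]
rolltop [594.1 223.2  86. ]
ctray [384.5 195.2   3. ]
ctray [349.  115.9   3. ]
ctray [509.5 148.2   3. ]
ctray [474.1  64.7   3. ]
```

View pics/w1c.png

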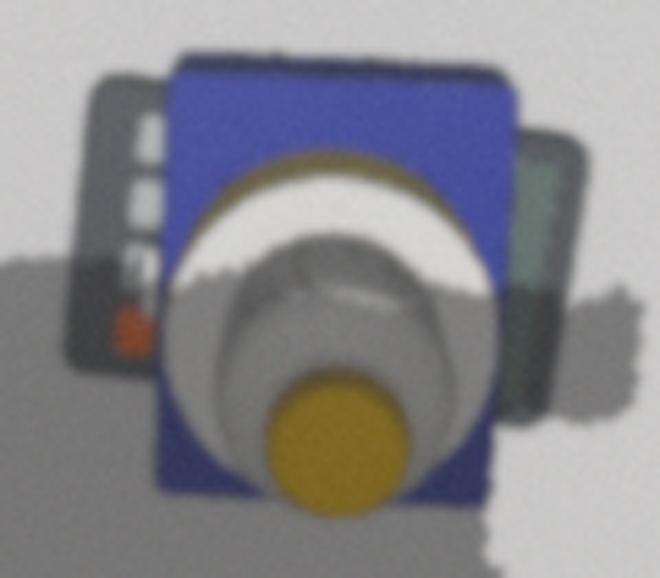

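```bash
python3 - <<'E'
from h import *
import pickle
c=pickle.load(open("w1.pkl","rb"))
g=lambda u,v,z:np.round(wworld(c,u/5.5+224.6,v/5.5+134.6,z),1)
for n,u,v,z in[("cap",338,445,154),("roll",330,336,86),("bx",172,70,52),("bx",517,80,52),("bx",490,505,52),("bx",158,490,52),("calc",95,70,10),("calc",63,372,10),("calc",590,140,10),("calc",545,425,10)]: print(n,g(u,v,z))
E
python3 go.py 13.7 598.5 195 89
```

```text
cap [599.7 196.5 154. ]
roll [600.2 193.6  86. ]
bx [562.1 227.4  52. ]
bx [624.6 241.2  52. ]
bx [642.  159.1  52. ]
bx [577.7 146.5  52. ]
calc [544.4 218.4  10. ]
calc [551.7 152.5  10. ]
calc [649.1 229.2  10. ]
calc [657.  166.1  10. ]
t 3.4 pos [594.7 196.7 239.2] th 13.88 w 85.4 gf 0.0 F [-0.2  0.1  0. ] q [-0.69  0.43  0.42  1.68 -0.2   1.07  0.04]
to th 13.7 turn [-0.0011 -0.0014  0.0041] shift [-0.0051  0.0066  0.3003] rows>= 3.0
```

Call:
drive_tool(
  series=[
    [1, -0.005, 0.007, 0.03, 0, 0, 0.004],
    [1, 0, 0, 0.06, 0, 0, 0],
    [1, 0, 0, 0.06, 0, 0, 0],
    [1, 0, 0, 0.05, 0, 0, 0],
    [1, 0, 0, 0.04, 0, 0, 0],
    [1, 0, 0, 0.03, 0, 0, 0],
    [1, 0, 0, 0.02, 0, 0, 0],
    [1, 0, 0, 0.01, 0, 0, 0],
    [1, 0, 0, 0, 0, 0, 0],
  ],
)

```text
time_s: 4.53
tool_pos: [600.2, 193.5, 89.4]
orientation: [0.0, 0.619, 0.786, 0.0]
force: [-0.2, 0.2, 0.7]
grip_width: 85.8
grip_force: 0.0
```

Call:
drive_tool(
  series=[
    [0.3, 0, 0, 0, 0, 0, 0],
    [0.1, 0, 0, 0, 0, 0, 0],
    [-0.1, 0, 0, 0, 0, 0, 0],
    [-0.2, 0, 0, 0, 0, 0, 0],
    [-0.3, 0, 0, 0, 0, 0, 0],
    [-0.4, 0, 0, 0, 0, 0, 0],
    [-0.6, 0, 0, 0, 0, 0, 0],
    [-0.8, 0, 0, 0, 0, 0, 0],
    [-1, 0, 0, 0, 0, 0, 0],
    [-1, 0, 0, 0, 0, 0, 0],
  ],
  force=35,
)

```text
time_s: 5.78
tool_pos: [600.4, 193.6, 89.7]
orientation: [0.0, 0.619, 0.786, 0.0]
force: [-0.4, 0.1, 6.2]
grip_width: 35.5
grip_force: 35.0
```

```bash
python3 go.py 13.7 598.5 195 190; python3 - <<'E'
from h import *
import pickle
s=env.get_state(); c=env.camera("wrist"); c["s"]=s; pickle.dump(c,open("w2.pkl","wb"))
t=env.camera("scene")["img"][120:240,200:340]
cv2.imwrite("pics/w2.png",np.hstack([cv2.resize(c["img"],(400,300)),cv2.resize(t,(350,300),interpolation=cv2.INTER_CUBIC)]))
E
```

```text
t 5.78 pos [600.4 193.6  89.7] th 13.57 w 35.5 gf 35.0 F [-0.4  0.1  6.2] q [-0.63  0.62  0.36  1.77 -0.29  0.8   0.11]
to th 13.7 turn [ 0.0011 -0.0002 -0.003 ] shift [ 0.0036 -0.003  -0.2006] rows>= 2.0
```

View pics/w2.png

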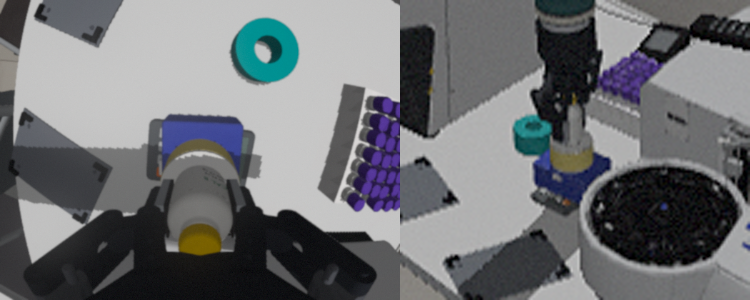

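Bottle held between the pads (35.5 mm). Next I lift it and carry it past the front of the analyser.

Call:
drive_tool(
  series=[
    [-1, 0, 0, -0.02, 0, 0, 0],
    [-1, 0, 0, -0.04, 0, 0, 0],
    [-1, 0, 0, -0.05, 0, 0, 0],
    [-1, 0, 0, -0.05, 0, 0, 0],
    [-1, 0, 0, -0.04, 0, 0, 0],
    [-1, -0.01, -0.03, 0, 0, 0, 0],
    [-1, -0.018, -0.065, 0, 0, 0, 0],
    [-1, -0.018, -0.065, 0, 0, 0, 0],
    [-1, -0.018, -0.065, 0, 0, 0, 0],
    [-1, -0.018, -0.065, 0, 0, 0, 0],
    [-1, -0.018, -0.065, 0, 0, 0, 0],
    [-1, -0.01, -0.02, 0, 0, 0, 0],
  ],
)

```text
time_s: 7.38
tool_pos: [429.2, 95.3, 189.8]
orientation: [-0.0, 0.619, 0.785, 0.0]
force: [-0.1, 0.7, -0.7]
grip_width: 35.6
grip_force: 35.2
```

Call:
drive_tool(
  series=[
    [-1, -0.04, -0.01, 0, 0, 0, 0],
    [-1, -0.07, -0.017, 0, 0, 0, 0],
    [-1, -0.07, -0.017, 0, 0, 0, 0],
    [-1, -0.07, -0.017, 0, 0, 0, 0],
    [-1, -0.07, -0.017, 0, 0, 0, 0],
    [-1, -0.07, -0.017, 0, 0, 0, 0],
    [-1, -0.07, -0.017, 0, 0, 0, 0],
    [-1, -0.07, -0.017, 0, 0, 0, 0],
    [-1, -0.07, -0.017, 0, 0, 0, 0],
    [-1, -0.07, -0.017, 0, 0, 0, 0],
    [-1, -0.03, -0.007, 0, 0, 0, 0],
    [-1, 0, 0, 0, 0, 0, 0],
  ],
)

```text
time_s: 8.88
tool_pos: [430.3, -264.7, 189.3]
orientation: [0.0, 0.619, 0.785, -0.0]
force: [0.2, -0.2, -1.6]
grip_width: 35.0
grip_force: 35.2
```

```bash
python3 go.py 13.7 551 -390 80; python3 - <<'E'
from h import *
import pickle
s=env.get_state(); c=env.camera("wrist"); c["s"]=s; pickle.dump(c,open("w3.pkl","wb"))
cv2.imwrite("pics/w3.png",c["img"])
E
```

```text
t 8.88 pos [ 430.3 -264.7  189.3] th 13.48 w 35.0 gf 35.2 F [ 0.2 -0.2 -1.6] q [-0.08  0.31  0.67  2.03 -0.25  0.88  0.97]
to th 13.7 turn [-0.0001  0.0004 -0.005 ] shift [-0.3006  0.1753  0.2187] rows>= 4.0
```

View pics/w3.png

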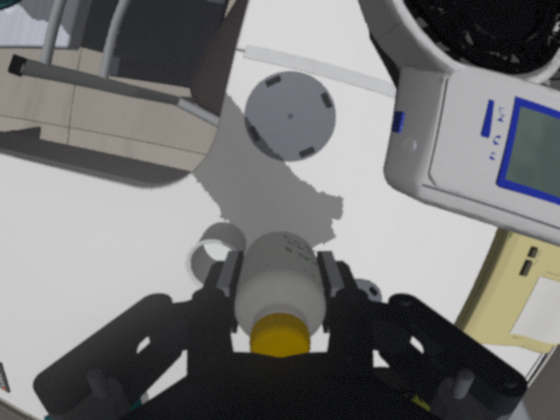

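The bottle sits well and upright. The roll tray's centre mark is at (291,116), which I use to cross-check the calibration.

```bash
python3 - <<'E'
from h import *
import pickle
c=pickle.load(open("w3.pkl","rb"))
print(wworld(c,291,116,3), [np.round(wworld(c,u,v,8),1) for u,v in((274,80),(326,100),(307,152),(254,134))])
E
```

```text
[ 425.22619155 -194.54428675    3.        ] [array([ 400.4, -163.4,    8. ]), array([ 454.7, -170.3,    8. ]), array([ 449.3, -225.7,    8. ]), array([ 393.6, -220.5,    8. ])]
```

Call:
drive_tool(
  series=[
    [-1, -0.03, 0.018, 0, 0, 0, 0],
    [-1, -0.06, 0.035, 0, 0, 0, 0],
    [-1, -0.06, 0.035, 0, 0, 0, 0],
    [-1, -0.06, 0.035, 0, 0, 0, 0],
    [-1, -0.05, 0.03, 0.02, 0, 0, 0],
    [-1, -0.04, 0.022, 0.05, 0, 0, 0],
    [-1, 0, 0, 0.06, 0, 0, 0],
    [-1, 0, 0, 0.06, 0, 0, 0],
    [-1, 0, 0, 0.028, 0, 0, 0],
    [-1, 0, 0, 0, 0, 0, 0],
    [-1, 0, 0, 0, 0, 0, 0],
  ],
)

```text
time_s: 10.3
tool_pos: [551.2, -389.6, 81.6]
orientation: [0.001, 0.618, 0.786, 0.0]
force: [0.9, -0.2, -1.1]
grip_width: 35.3
grip_force: 35.2
```

```bash
python3 go.py 13.7 551 -390 7; python3 - <<'E'
from h import *
import pickle
s=env.get_state(); c=env.camera("wrist"); c["s"]=s; pickle.dump(c,open("w4.pkl","wb"))
t=env.camera("top"); pickle.dump(t,open("t4.pkl","wb"))
cv2.imwrite("pics/w4.png",np.hstack([cv2.resize(c["img"][60:340,140:420],(400,400)),cv2.resize(t["img"][160:260,370:470],(400,400),interpolation=cv2.INTER_CUBIC)]))
E
```

```text
t 10.3 pos [ 551.2 -389.6   81.6] th 13.59 w 35.3 gf 35.2 F [ 0.9 -0.2 -1.1] q [ 0.19  0.73  0.56  1.67 -0.48  0.88  1.17]
to th 13.7 turn [ 0.002   0.0017 -0.0024] shift [-0.0007 -0.0006  0.1493] rows>= 2.0
```

View pics/w4.png

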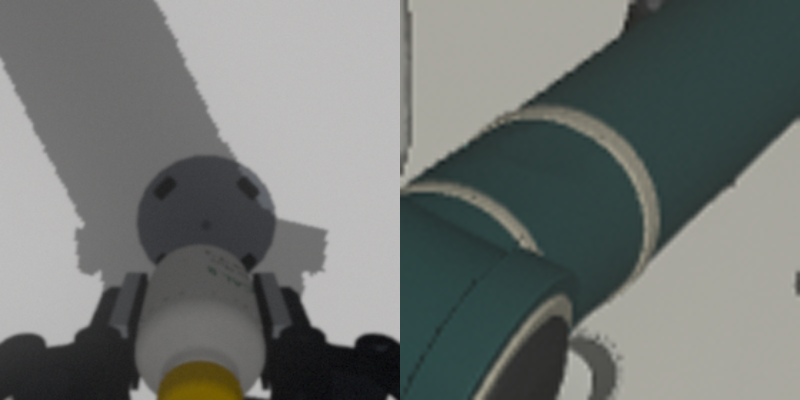

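```bash
python3 - <<'E'
from h import *
import pickle
c=pickle.load(open("w4.pkl","rb"))
f=lambda u,v,z:np.round(wworld(c,u*.7+139.85,v*.7+59.85,z),1)
print(f(206,225,3),f(166,189,9),f(248,187,9),f(250,260,9))
# bottle cap top centre, as held: z above TCP
z=c["s"]["tool_pos"][2]+64.5
print("cap in tool", f(201,385,z)-c["s"]["tool_pos"], "bottle left/right @mid", f(137,330,z-35),f(266,330,z-35))
E
```

```text
[ 554.8 -389.5    3. ] [ 531.2 -374.3    9. ] [ 569.2 -364.1    9. ] [ 580.3 -400.5    9. ]
cap in tool [-2.51723658 12.10767767 64.45388298] bottle left/right @mid [ 532.9 -389.6  111.1] [ 568.8 -380.9  111.1]
```

```bash
python3 - <<'E'
from h import *
import pickle
c=pickle.load(open("w3.pkl","rb")); s=c["s"]
m=cv2.inRange(cv2.cvtColor(c["img"],cv2.COLOR_BGR2HSV),(15,120,60),(35,255,255)); m[:280]=0; m[:,:230]=0; m[:,330:]=0
ys,xs=np.where(m); print(xs.min(),xs.max(),ys.min(),ys.max())
q=s["orientation"];r=R.from_quat(np.r_[q[1:],q[0]])
for v in (340,345): print(v,r.inv().apply(wworld(c,280.5,v,s["tool_pos"][2]+64.5)-s["tool_pos"]))
E
```

```text
251 309 313 357
340 [  7.93540595   0.43502292 -64.50245044]
345 [  5.82635456   0.43891046 -64.50181406]
```

Call:
drive_tool(
  series=[
    [-1, 0, 0.003, 0.03, 0, 0, 0],
    [-1, 0, 0, 0.04, 0, 0, 0],
    [-1, 0, 0, 0.03, 0, 0, 0],
    [-1, 0, 0, 0.02, 0, 0, 0],
    [-1, 0, 0, 0.015, 0, 0, 0],
    [-1, 0, 0, 0.008, 0, 0, 0],
    [-1, 0, 0, 0.004, 0, 0, 0],
    [-1, 0, 0, 0.001, 0, 0, 0],
    [-1, 0, 0, 0, 0, 0, 0],
    [-1, 0, 0, 0, 0, 0, 0],
  ],
)

```text
time_s: 11.65
tool_pos: [551.6, -389.2, 9.3]
orientation: [-0.0, 0.619, 0.786, 0.001]
force: [-6.4, 6.1, 17.6]
grip_width: 34.9
grip_force: 36.9
```

```bash
python3 - <<'E'
from h import *
import pickle
s=env.get_state(); c=env.camera("wrist"); c["s"]=s; pickle.dump(c,open("w5.pkl","wb"))
cv2.imwrite("pics/w5.png",cv2.resize(c["img"][160:380,170:400],None,fx=2.6,fy=2.6,interpolation=cv2.INTER_CUBIC)); print(s["force"],s["moment"],s["tool_pos"])
E
```

```text
[-6.41969923  6.0588073  17.64303779] [ 1.13779067  1.49577286 -0.05753099] [ 551.58852276 -389.15174634    9.29299725]
```

View pics/w5.png

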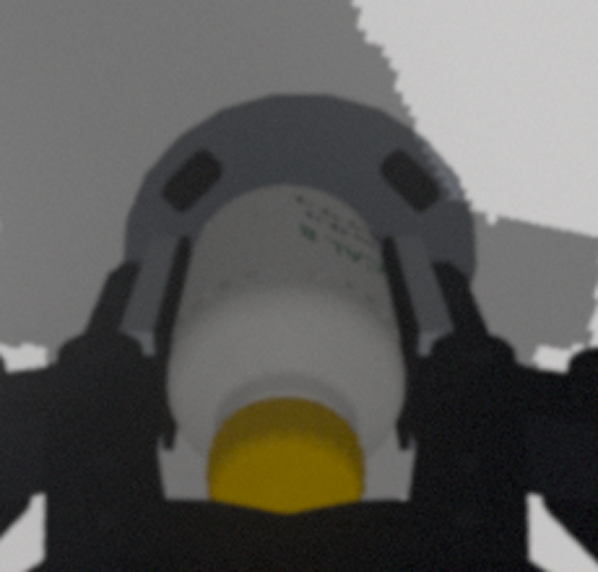

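The bottle stands between the stops but about 3 mm short along tool +y. I lift slightly, shift and set down again.

Call:
drive_tool(
  series=[
    [-1, 0, 0, -0.012, 0, 0, 0],
    [-1, 0, 0.003, 0, 0, 0, 0],
    [-1, 0, 0.003, 0, 0, 0, 0],
    [-1, 0, 0, 0, 0, 0, 0],
    [-1, 0, 0, 0.003, 0, 0, 0],
    [-1, 0, 0, 0.003, 0, 0, 0],
    [-1, 0, 0, 0.002, 0, 0, 0],
    [-1, 0, 0, 0, 0, 0, 0],
  ],
)

```text
time_s: 12.7
tool_pos: [554.6, -388.4, 9.3]
orientation: [-0.0, 0.619, 0.786, 0.0]
force: [-2.2, 2.3, 7.1]
grip_width: 35.2
grip_force: 36.0
```

Call:
drive_tool(
  series=[
    [-0.2, 0, 0, 0, 0, 0, 0],
    [-0.1, 0, 0, 0, 0, 0, 0],
    [0.1, 0, 0, 0, 0, 0, 0],
    [0.3, 0, 0, 0, 0, 0, 0],
    [0.6, 0, 0, 0, 0, 0, 0],
    [0.9, 0, 0, 0, 0, 0, 0],
    [1, 0, 0, 0, 0, 0, 0],
    [1, 0, 0, 0, 0, 0, 0],
    [1, 0, 0, -0.02, 0, 0, 0],
    [1, 0, 0, -0.05, 0, 0, 0],
    [1, 0, 0, -0.06, 0, 0, 0],
    [1, 0, 0, -0.06, 0, 0, 0],
  ],
)

```text
time_s: 14.2
tool_pos: [555.1, -388.9, 106.3]
orientation: [0.001, 0.619, 0.786, 0.0]
force: [1.4, 0.2, -0.2]
grip_width: 85.5
grip_force: 0.0
```

Call:
drive_tool(
  series=[
    [1, 0, 0, -0.06, 0, 0, 0],
    [1, 0, 0, -0.06, 0, 0, 0],
    [1, 0, 0, -0.06, 0, 0, 0],
    [1, 0, 0, -0.02, 0, 0, 0],
    [1, 0, 0, 0, 0, 0, 0],
  ],
)

```text
time_s: 14.82
tool_pos: [554.9, -388.5, 204.5]
orientation: [0.001, 0.619, 0.786, 0.0]
force: [-0.5, -0.4, 0.0]
grip_width: 85.2
grip_force: 0.0
```

```bash
python3 go.py 13.7 430 -260 210; python3 - <<'E'
from h import *
import pickle
s=env.get_state(); c=env.camera("wrist"); c["s"]=s; pickle.dump(c,open("w6.pkl","wb"))
cv2.imwrite("pics/w6.png",c["img"])
E
```

```text
t 14.82 pos [ 554.9 -388.5  204.5] th 13.56 w 85.2 gf 0.0 F [-0.5 -0.4  0. ] q [ 0.13  0.6   0.63  1.59 -0.39  1.08  1.1 ]
to th 13.7 turn [ 0.0021  0.0013 -0.0032] shift [ 0.3089 -0.1818 -0.0111] rows>= 3.0
```

View pics/w6.png

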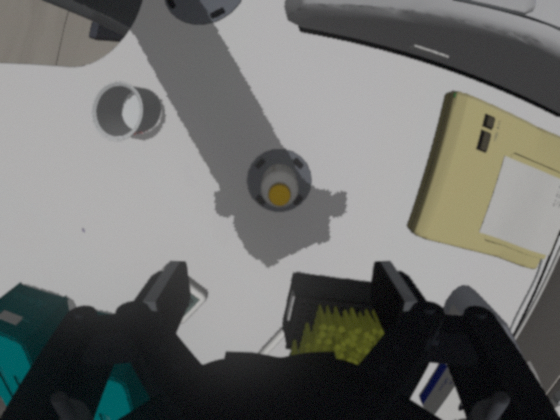

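The bottle stands upright, centred in its tray (cap at (279,195), disc round it). The wrist camera matches the robot well, so I return for the roll.

Call:
drive_tool(
  series=[
    [1, 0.03, -0.018, 0, 0, 0, 0],
    [1, 0.06, -0.036, 0, 0, 0, 0],
    [1, 0.06, -0.036, 0, 0, 0, 0],
    [1, 0.06, -0.036, 0, 0, 0, 0],
    [1, 0.06, -0.036, 0, 0, 0, 0],
    [1, 0.05, -0.01, 0, 0, 0, 0],
    [1, 0.07, 0.014, 0, 0, 0, 0],
    [1, 0.075, 0.018, 0, 0, 0, 0],
    [1, 0.075, 0.018, 0, 0, 0, 0],
    [1, 0.075, 0.018, 0, 0, 0, 0],
    [1, 0.075, 0.018, 0, 0, 0, 0],
    [1, 0.075, 0.018, 0, 0, 0, 0],
  ],
)

```text
time_s: 16.38
tool_pos: [431.0, -23.2, 202.4]
orientation: [-0.001, 0.619, 0.786, -0.001]
force: [0.4, -0.1, -0.6]
grip_width: 85.4
grip_force: 0.0
```

Call:
drive_tool(
  series=[
    [1, 0.075, 0.018, 0, 0, 0, 0],
    [1, 0.075, 0.018, 0, 0, 0, 0],
    [1, 0.075, 0.02, 0, 0, 0, 0],
    [1, 0.06, 0.04, 0, 0, 0, 0],
    [1, 0.02, 0.065, 0, 0, 0, 0],
    [1, 0.018, 0.065, 0, 0, 0, 0],
    [1, 0.018, 0.065, 0, 0, 0, 0],
    [1, 0.01, 0.06, 0, 0, 0, 0],
    [1, 0, 0.03, 0, 0, 0, 0],
    [1, 0, 0, 0, 0, 0, 0],
    [1, 0, 0, 0, 0, 0, 0],
  ],
)

```text
time_s: 17.75
tool_pos: [574.9, 190.0, 202.9]
orientation: [-0.0, 0.619, 0.785, -0.001]
force: [-0.0, -0.3, 0.8]
grip_width: 85.2
grip_force: 0.0
```

```bash
cat > wrect.py <<'E'
from h import *
import pickle
def shot(n):
    s=env.get_state(); c=env.camera("wrist"); c["s"]=s; pickle.dump(c,open(n+".pkl","wb")); return c
def wrect(c,z,x0,x1,y0,y1,s=2):
    """rectified wrist view of plane z: rows from x1 down, cols from y1 down"""
    q=c["s"]["orientation"]; T=np.eye(4); T[:3,:3]=R.from_quat(np.r_[q[1:],q[0]]).as_matrix(); T[:3,3]=c["s"]["tool_pos"]
    Y,X=np.meshgrid(np.arange(y1,y0,-1/s),np.arange(x1,x0,-1/s)); P=np.stack([X,Y,0*X+z,0*X+1],-1)@np.linalg.inv(T@c["T_tool_cam"]).T
    a,b,d=P[...,0],-P[...,1],-P[...,2]; r=np.hypot(a,b); k=np.arctan2(r,d)/np.maximum(r,1e-9)*c["mtx"][0,0]
    return cv2.remap(c["img"],np.float32(c["mtx"][0,2]+a*k),np.float32(c["mtx"][1,2]+b*k),cv2.INTER_CUBIC)
def fit(mask,b,s=2):
    mask=cv2.morphologyEx(mask.astype(np.uint8)*255,cv2.MORPH_OPEN,np.ones((5,5)))
    k=max(cv2.findContours(mask,cv2.RETR_EXTERNAL,cv2.CHAIN_APPROX_NONE)[0],key=cv2.contourArea)
    w=np.float32([[b[1]-p[0][1]/s,b[3]-p[0][0]/s] for p in k]); r=cv2.minAreaRect(w); e=cv2.boxPoints(r)
    return np.round(r[0],1),np.round(r[1],1),"angle",round(r[2],1),"circle",cv2.minEnclosingCircle(w)
E
python3 go.py 13.7 600 193.5 56; python3 - <<'E'
from wrect import *
c=shot("w7"); print(c["s"]["tool_pos"])
b=(530,670,110,280)
g=wrect(c,86,*b).astype(int); cv2.imwrite("r86.png",g)
m=(g.min(2)>120)&(g.max(2)-g.min(2)<40); print("white mask",m.mean())
blue=lambda g:(g[...,0]-g[...,2]>30)
g2=wrect(c,52,*b).astype(int); print("box",fit(blue(g2),b))
# roll: non-blue region inside box hull at z 86
bl=blue(g).astype(np.uint8); k=max(cv2.findContours(bl,0,1)[0],key=cv2.contourArea); h=np.zeros_like(bl); cv2.fillPoly(h,[cv2.convexHull(k)],1)
print("roll",fit((h==1)&(bl==0),b))
E
```

```text
t 17.75 pos [574.9 190.  202.9] th 13.52 w 85.2 gf 0.0 F [-0.  -0.3  0.8] q [-0.71  0.44  0.43  1.77 -0.22  0.99  0.05]
to th 13.7 turn [-0.002   0.0001 -0.0041] shift [-0.005   0.0504  0.2938] rows>= 3.0
[574.90111799 189.95536003 202.89711618]
white mask 0.5886134453781513
box (array([596.1, 217.8]), array([66.5, 35.9]), 'angle', 12.0, 'circle', ((596.5, 216.25), 36.20178985595703))
roll (array([591., 212.]), array([55.2, 25.7]), 'angle', 23.7, 'circle', ((595.5, 201.75), 27.623685836791992))[ WARN:0@1.033] global loadsave.cpp:1063 imwrite_ Unsupported depth image for selected encoder is fallbacked to CV_8U.
```

```bash
python3 - <<'E'
from wrect import *
for n in("w1","w3","w6","w7"):
    c=pickle.load(open(n+".pkl","rb")); K=c["mtx"]; D=c["range_z"]
    v,u=np.mgrid[0:420,0:560]; a,b=u-K[0,2],v-K[1,2]; r=np.hypot(a,b)+1e-9; t=r/K[0,0]
    P=np.stack([np.tan(t)*a/r*D,-np.tan(t)*b/r*D,-D],-1)@c["T_tool_cam"][:3,:3].T+c["T_tool_cam"][:3,3]
    ok=(D>0)&(t<1.4)&(np.abs(P[...,0])<20)&(np.abs(P[...,1])<62)&(P[...,2]<25)&(P[...,2]>-45)&(c["img"].max(2)<120)
    for sg in(-1,1):
        q=P[ok&(sg*P[...,1]>14)]
        print(n,sg,len(q),"z pct 50 95 99 100",np.round(np.percentile(q[:,2],[50,95,99,100]),1) if len(q) else "", "|y|min",np.round(np.abs(q[:,1]).min(),1) if len(q) else "")
c=pickle.load(open("w7.pkl","rb")); D=c["range_z"]; K=c["mtx"]
# world heights of roll/box/calc
q=c["s"]["orientation"];T=np.eye(4);T[:3,:3]=R.from_quat(np.r_[q[1:],q[0]]).as_matrix();T[:3,3]=c["s"]["tool_pos"];T=T@c["T_tool_cam"]
v,u=np.mgrid[0:420,0:560]; a,b=u-K[0,2],v-K[1,2]; r=np.hypot(a,b)+1e-9; t=r/K[0,0]
P=np.stack([np.tan(t)*a/r*D,-np.tan(t)*b/r*D,-D],-1)@T[:3,:3].T+T[:3,3]; ok=(D>0)&(t<1.2)
for lo,hi,nm in((-8,8,"table"),(8,16,"calc"),(40,58,"box"),(76,92,"roll")):
    m=ok&(abs(P[...,0]-600)<70)&(abs(P[...,1]-194)<55)&(P[...,2]>lo)&(P[...,2]<hi); p=P[m]
    print(nm,m.sum(),np.round(np.median(p,0),1),np.round(p[:,:2].min(0)),np.round(p[:,:2].max(0)))
E
```

```text
w1 -1 1794 z pct 50 95 99 100 [-32.4 -17.3 -14.6 -13.3] |y|min 41.7
w1 1 1841 z pct 50 95 99 100 [-32.5 -17.1 -14.7 -12.8] |y|min 42.2
w3 -1 1939 z pct 50 95 99 100 [-32.1  -9.   -4.8   0.1] |y|min 14.0
w3 1 1977 z pct 50 95 99 100 [-32.9  -9.7  -5.4   0.8] |y|min 14.0
w6 -1 1816 z pct 50 95 99 100 [-32.4 -17.4 -14.8 -13. ] |y|min 41.8
w6 1 1818 z pct 50 95 99 100 [-32.3 -17.4 -14.4 -12.7] |y|min 42.2
w7 -1 1812 z pct 50 95 99 100 [-32.4 -17.3 -14.7 -13.1] |y|min 41.8
w7 1 1826 z pct 50 95 99 100 [-32.5 -17.2 -14.5 -13.1] |y|min 42.1
table 4728 [5.725e+02 2.235e+02 5.000e-01] [530. 139.] [670. 249.]
calc 1645 [561.4 193.2  10.6] [544. 153.] [656. 239.]
box 2692 [594.6 216.7  49.8] [561. 145.] [641. 240.]
roll 3051 [599.5 193.5  83.7] [571. 163.] [629. 221.]
```

Depth shows that the open finger tips stand 13 mm back and the pile is about 2 mm lower than nominal. Box top is at z=50, roll top at 84 and roll centre at (600,192). So TCP z = 47 suits the roll.

Call:
drive_tool(
  series=[
    [1, -0.004, 0.025, 0.02, 0, 0, 0],
    [1, -0.004, 0.025, 0.05, 0, 0, 0],
    [1, 0, 0, 0.06, 0, 0, 0],
    [1, 0, 0, 0.06, 0, 0, 0],
    [1, 0, 0, 0.05, 0, 0, 0],
    [1, 0, 0, 0.04, 0, 0, 0],
    [1, 0, 0, 0.022, 0, 0, 0],
    [1, 0, 0, 0.01, 0, 0, 0],
    [1, 0, 0, 0, 0, 0, 0],
  ],
)

```text
time_s: 18.92
tool_pos: [601.5, 192.8, 47.6]
orientation: [0.0, 0.619, 0.786, 0.0]
force: [-0.5, 0.4, -0.3]
grip_width: 85.1
grip_force: 0.0
```

Call:
drive_tool(
  series=[
    [0.6, 0, 0, 0, 0, 0, 0],
    [0.5, 0, 0, 0, 0, 0, 0],
    [0.4, 0, 0, 0, 0, 0, 0],
    [0.3, 0, 0, 0, 0, 0, 0],
    [0.2, 0, 0, 0, 0, 0, 0],
    [0, 0, 0, 0, 0, 0, 0],
    [-0.3, 0, 0, 0, 0, 0, 0],
    [-0.6, 0, 0, 0, 0, 0, 0],
    [-1, 0, 0, 0, 0, 0, 0],
  ],
  force=35,
)

```text
time_s: 20.05
tool_pos: [601.6, 192.9, 47.9]
orientation: [0.0, 0.619, 0.786, 0.0]
force: [-0.9, -0.3, 4.5]
grip_width: 56.7
grip_force: 37.8
```

```bash
python3 go.py 13.7 430 100 160
```

```text
t 20.05 pos [601.6 192.9  47.9] th 13.56 w 56.7 gf 37.8 F [-0.9 -0.3  4.5] q [-0.62  0.68  0.35  1.78 -0.33  0.74  0.15]
to th 13.7 turn [ 0.001  -0.0004 -0.0031] shift [-0.0992 -0.3774 -0.2242] rows>= 4.0
```

Call:
drive_tool(
  series=[
    [-1, 0, 0, -0.02, 0, 0, 0],
    [-1, 0, 0, -0.045, 0, 0, 0],
    [-1, 0, 0, -0.06, 0, 0, 0],
    [-1, 0, 0, -0.06, 0, 0, 0],
    [-1, 0, -0.01, -0.045, 0, 0, 0],
    [-1, -0.01, -0.03, -0.005, 0, 0, 0],
    [-1, -0.018, -0.065, 0, 0, 0, 0],
    [-1, -0.018, -0.065, 0, 0, 0, 0],
    [-1, -0.018, -0.065, 0, 0, 0, 0],
    [-1, -0.018, -0.065, 0, 0, 0, 0],
    [-1, -0.018, -0.06, 0, 0, 0, 0],
    [-1, -0.02, -0.02, 0, 0, 0, 0],
  ],
)

```text
time_s: 21.55
tool_pos: [428.9, 89.3, 164.9]
orientation: [-0.001, 0.619, 0.786, -0.0]
force: [0.1, -0.2, 0.2]
grip_width: 56.7
grip_force: 37.4
```

Call:
drive_tool(
  series=[
    [-1, -0.05, -0.013, 0, 0, 0, 0],
    [-1, -0.07, -0.018, 0, 0, 0, 0],
    [-1, -0.07, -0.018, 0, 0, 0, 0],
    [-1, -0.07, -0.018, 0, 0, 0, 0],
    [-1, -0.07, -0.018, 0, 0, 0, 0],
    [-1, -0.07, -0.018, 0, 0, 0, 0],
    [-1, -0.06, -0.018, 0, 0, 0, 0],
    [-1, -0.06, -0.018, 0, 0, 0, 0],
    [-1, 0, 0, 0, 0, 0, 0.11],
    [-1, 0, 0, 0, 0, 0, 0.22],
    [-1, 0, 0, 0, 0, 0, 0.11],
    [-1, 0, 0, 0, 0, 0, 0],
  ],
)

```text
time_s: 23.05
tool_pos: [424.6, -179.6, 164.9]
orientation: [0.0, 0.744, 0.668, -0.0]
force: [0.5, 0.8, -0.9]
grip_width: 56.8
grip_force: 37.4
```

```bash
python3 go.py -6.3 424.5 -195 60; python3 - <<'E'
from wrect import *
c=shot("w8"); b=(350,500,-270,-120); s=c["s"]; p=s["tool_pos"]
q=s["orientation"];rot=R.from_quat(np.r_[q[1:],q[0]])
T=np.eye(4);T[:3,:3]=rot.as_matrix();T[:3,3]=p;T=T@c["T_tool_cam"]
K=c["mtx"];D=c["range_z"];v,u=np.mgrid[0:420,0:560]; a,bb=u-K[0,2],v-K[1,2]; r=np.hypot(a,bb)+1e-9; t=r/K[0,0]
P=np.stack([np.tan(t)*a/r*D,-np.tan(t)*bb/r*D,-D],-1)@T[:3,:3].T+T[:3,3]; ok=(D>0)&(t<1.3)
L=rot.inv().apply((P-p).reshape(-1,3)).reshape(P.shape)
m=ok&(c["img"].min(2)>75)&(abs(L[...,0])<45)&(abs(L[...,1])<29)&(L[...,2]<0)&(L[...,2]>-50); x=L[m]
print("held: n",len(x),"lo",np.percentile(x,1,axis=0),"hi",np.percentile(x,99,axis=0))
g=wrect(c,8,*b).max(2); print("tray stops thr"); 
for th in(35,45,55):
    N,_,st,ce=cv2.connectedComponentsWithStats((g<th).astype(np.uint8)); print(th,[(round(b[1]-ce[i][1]/2,1),round(b[3]-ce[i][0]/2,1),st[i,4]) for i in range(1,N) if 150<st[i,4]<900])
E
```

```text
t 23.05 pos [ 424.6 -179.6  164.9] th -6.17 w 56.8 gf 37.4 F [ 0.5  0.8 -0.9] q [-0.27  0.27  0.7   2.15 -0.25  0.8   0.47]
to th -6.3 turn [0.0007 0.0008 0.0028] shift [-0.0306  0.0032  0.2099] rows>= 2.0
held: n 13596 lo [-23.3953292  -27.19903784 -37.17752674] hi [28.00242551 27.08591301 -4.13072138]
tray stops thr
35 []
45 [(np.float64(484.1), np.float64(-264.0), np.int32(168))]
55 [(np.float64(483.9), np.float64(-262.9), np.int32(297))]
```

Call:
drive_tool(
  series=[
    [-1, -0.015, 0.0, 0.03, 0, 0, 0],
    [-1, -0.016, 0.003, 0.06, 0, 0, 0],
    [-1, 0, 0, 0.06, 0, 0, 0],
    [-1, 0, 0, 0.05, 0, 0, 0],
    [-1, 0, 0, 0.04, 0, 0, 0],
    [-1, 0, 0, 0.03, 0, 0, 0],
    [-1, 0, 0, 0.02, 0, 0, 0],
    [-1, 0, 0, 0.015, 0, 0, 0],
    [-1, 0, 0, 0, 0, 0, 0],
  ],
)

```text
time_s: 24.22
tool_pos: [423.8, -194.8, 12.1]
orientation: [-0.0, 0.745, 0.668, -0.0]
force: [-0.3, 0.1, 0.6]
grip_width: 56.2
grip_force: 37.4
```

```bash
python3 go.py -6.3 424.5 -195 1; python3 - <<'E'
from wrect import *
c=shot("w9"); b=(350,500,-270,-120)
g=wrect(c,9,*b).max(2)
for th in(30,40,50):
    N,_,st,ce=cv2.connectedComponentsWithStats((g<th).astype(np.uint8)); print(th,[(round(b[1]-ce[i][1]/2,1),round(b[3]-ce[i][0]/2,1),st[i,4]) for i in range(1,N) if 150<st[i,4]<900])
E
```

```text
t 24.23 pos [ 423.8 -194.8   12.1] th -6.23 w 56.2 gf 37.4 F [-0.3  0.1  0.6] q [-0.03  0.58  0.47  2.19 -0.56  0.49  0.77]
to th -6.3 turn [-0.0003 -0.0002  0.0015] shift [-0.0003  0.0015  0.0222] rows>= 1.0
30 [(np.float64(355.0), np.float64(-226.0), np.int32(400))]
40 []
50 [(np.float64(455.0), np.float64(-170.4), np.int32(283)), (np.float64(399.6), np.float64(-163.6), np.int32(358))]
```

The stops confirm the tray centre at (424.3,-194.9). I lower the roll, release it and leave.

Call:
drive_tool(
  series=[
    [-1, 0, 0.001, 0.01, 0, 0, 0],
    [-1, 0, 0, 0.007, 0, 0, 0],
    [-1, 0, 0, 0.004, 0, 0, 0],
    [-1, 0, 0, 0.002, 0, 0, 0],
    [-1, 0, 0, 0, 0, 0, 0],
  ],
)

```text
time_s: 24.9
tool_pos: [424.3, -194.7, 1.4]
orientation: [-0.0, 0.745, 0.668, 0.0]
force: [-3.3, 1.7, 9.3]
grip_width: 56.7
grip_force: 38.4
```

Call:
drive_tool(
  series=[
    [0.35, 0, 0, 0, 0, 0, 0],
    [0.45, 0, 0, 0, 0, 0, 0],
    [0.6, 0, 0, 0, 0, 0, 0],
    [0.8, 0, 0, 0, 0, 0, 0],
    [1, 0, 0, 0, 0, 0, 0],
    [1, 0, 0, 0, 0, 0, 0],
    [1, 0, 0, 0, 0, 0, 0],
    [1, 0, 0, -0.02, 0, 0, 0],
    [1, 0, 0, -0.05, 0, 0, 0],
    [1, 0, 0, -0.06, 0, 0, 0],
    [1, 0, 0, -0.06, 0, 0, 0],
    [1, 0, 0, -0.06, 0, 0, 0],
  ],
)

```text
time_s: 26.4
tool_pos: [424.2, -194.8, 127.3]
orientation: [0.0, 0.745, 0.667, 0.0]
force: [0.7, 0.2, -0.2]
grip_width: 85.5
grip_force: 0.0
```

Call:
drive_tool(
  series=[
    [1, 0, 0, -0.06, 0, 0, 0],
    [1, 0, 0, -0.04, 0, 0, 0],
    [1, 0, 0, -0.02, 0, 0, -0.1],
    [1, 0, 0, 0, 0, 0, -0.2],
    [1, 0, 0, 0, 0, 0, -0.096],
    [1, 0, 0, 0, 0, 0, 0],
  ],
)

```text
time_s: 27.15
tool_pos: [424.1, -194.9, 186.3]
orientation: [0.0, 0.633, 0.774, 0.0]
force: [-0.6, 1.3, 0.2]
grip_width: 85.4
grip_force: 0.0
```

```bash
python3 go.py 11.6 430 100 200; python3 - <<'E'
from wrect import *
c=shot("w10"); b=(350,500,-270,-120)
g=wrect(c,37,*b).astype(int); m=(g.min(2)>70)
s=c["s"];q=s["orientation"];T=np.eye(4);T[:3,:3]=R.from_quat(np.r_[q[1:],q[0]]).as_matrix();T[:3,3]=s["tool_pos"];T=T@c["T_tool_cam"]
K=c["mtx"];D=c["range_z"];v,u=np.mgrid[0:420,0:560]; a,bb=u-K[0,2],v-K[1,2]; r=np.hypot(a,bb)+1e-9; t=r/K[0,0]
P=np.stack([np.tan(t)*a/r*D,-np.tan(t)*bb/r*D,-D],-1)@T[:3,:3].T+T[:3,3]; ok=(D>0)&(t<1.3)
m=ok&(abs(P[...,0]-424)<60)&(abs(P[...,1]+195)<60)&(P[...,2]>28)&(P[...,2]<45);p=P[m];print("roll top",np.round(np.median(p,0),1),cv2.minEnclosingCircle(np.float32(p[:,:2])))
E
```

```text
t 27.15 pos [ 424.1 -194.9  186.3] th 11.51 w 85.4 gf 0.0 F [-0.6  1.3  0.2] q [-0.23  0.24  0.68  2.12 -0.2   0.85  0.77]
to th 11.6 turn [ 0.0009 -0.0002 -0.002 ] shift [ 0.5754  0.1301 -0.0274] rows>= 5.0
roll top [ 423.7 -194.4   37.3] ((423.9033508300781, -195.1767578125), 29.432405471801758)
```

Roll placed: centre (423.9,-195), top 37 mm, so it lies flat. Next is the slide box.

Call:
drive_tool(
  series=[
    [1, 0.04, 0.01, 0, 0, 0, 0],
    [1, 0.07, 0.016, 0, 0, 0, 0],
    [1, 0.075, 0.017, 0, 0, 0, 0],
    [1, 0.075, 0.017, 0, 0, 0, 0],
    [1, 0.075, 0.017, 0, 0, 0, 0],
    [1, 0.075, 0.017, 0, 0, 0, 0],
    [1, 0.075, 0.017, 0, 0, 0, 0],
    [1, 0.075, 0.017, 0, 0, 0, 0],
    [1, 0.04, 0.03, 0, 0, 0, 0],
    [1, 0.02, 0.06, 0, 0, 0, 0],
    [1, 0.02, 0.065, 0, 0, 0, 0],
    [1, 0.02, 0.065, 0, 0, 0, 0],
  ],
)

```text
time_s: 28.7
tool_pos: [530.3, 163.2, 185.8]
orientation: [0.0, 0.633, 0.774, -0.0]
force: [-0.6, 1.2, 0.6]
grip_width: 85.4
grip_force: 0.0
```

Call:
drive_tool(
  series=[
    [1, 0.02, 0.065, 0, 0, 0, 0],
    [1, 0.008, 0.065, 0, 0, 0, 0],
    [1, 0, 0.04, 0, 0, 0, 0],
    [1, 0, 0.01, 0, 0, 0, 0],
    [1, 0, 0, 0, 0, 0, 0],
  ],
)

```text
time_s: 29.32
tool_pos: [613.8, 194.4, 185.4]
orientation: [-0.0, 0.633, 0.774, -0.001]
force: [-0.0, -0.6, -0.0]
grip_width: 85.5
grip_force: 0.0
```

```bash
cat >> wrect.py <<'E'
def cloud(c):
    s=c["s"];q=s["orientation"];T=np.eye(4);T[:3,:3]=R.from_quat(np.r_[q[1:],q[0]]).as_matrix();T[:3,3]=s["tool_pos"];T=T@c["T_tool_cam"]
    K=c["mtx"];D=c["range_z"];v,u=np.mgrid[0:420,0:560]; a,bb=u-K[0,2],v-K[1,2]; r=np.hypot(a,bb)+1e-9; t=r/K[0,0]
    return np.stack([np.tan(t)*a/r*D,-np.tan(t)*bb/r*D,-D],-1)@T[:3,:3].T+T[:3,3],(D>0)&(t<1.3)
def blob(c,x,y,w,lo,hi):
    """points near (x,y) with height lo..hi: median z, minAreaRect"""
    P,ok=cloud(c); m=ok&(abs(P[...,0]-x)<w)&(abs(P[...,1]-y)<w)&(P[...,2]>lo)&(P[...,2]<hi)
    m=cv2.morphologyEx(m.astype(np.uint8),cv2.MORPH_OPEN,np.ones((3,3)))>0; p=P[m]
    r=cv2.minAreaRect(np.float32(p[:,:2])); return len(p),"z",round(np.median(p[:,2]),1),"c",np.round(r[0],1),"size",np.round(r[1],1),"ang",round(r[2],1)
E
python3 go.py 11.6 601 193 8; python3 - <<'E'
from wrect import *
c=shot("w11")
print("box",blob(c,600,193,65,45,56)); print("calc",blob(c,600,193,75,6,15))
print("calc tray plate",blob(c,429,131,95,1.5,6))
b=(330,530,30,230); g=wrect(c,3,*b).max(2); print("calctray mask",fit(g<100,b),fit((g<75),b))
b=(350,520,250,430); g=wrect(c,3,*b).max(2); print("boxtray mask",fit(g<100,b),fit(g<120,b))
E
```

```text
t 29.32 pos [613.8 194.4 185.4] th 11.52 w 85.5 gf 0.0 F [-0.  -0.6 -0. ] q [-0.68  0.53  0.45  1.68 -0.26  0.99  0.06]
to th 11.6 turn [-0.001   0.0008 -0.0018] shift [ 0.0024 -0.0256  0.3548] rows>= 3.0
box (6804, 'z', np.float64(49.8), 'c', array([600.2, 191.8]), 'size', array([69.7, 85.3]), 'ang', 11.1)
calc (1825, 'z', np.float64(10.6), 'c', array([600.2, 190.9]), 'size', array([108.5,  66. ]), 'ang', 6.0)
calc tray plate (7509, 'z', np.float64(3.4), 'c', array([427.9, 129. ]), 'size', array([ 99.4, 140.4]), 'ang', 70.7)
calctray mask (array([420. , 144.2]), array([171.5, 179. ]), 'angle', 90.0, 'circle', ((402.8437194824219, 138.24708557128906), 107.671875)) (array([418.5, 121. ]), array([122., 176.]), 'angle', 90.0, 'circle', ((411.7900390625, 118.6566162109375), 100.24314880371094))
boxtray mask (array([435.2, 344.2]), array([171.5, 169.5]), 'angle', 90.0, 'circle', ((435.25, 344.75), 120.20877075195312)) (array([435.2, 343.8]), array([172.5, 169.5]), 'angle', 90.0, 'circle', ((435.25, 344.25), 120.56388092041016))
```

Depth fits: box at (600.2,191.8), 11.1°; calculator at (600.2,190.9), 6.0°; calc tray at (427.9,129), −19.3°. Now I grasp the box.

Call:
drive_tool(
  series=[
    [1, 0, -0.028, 0.03, 0, 0, 0.009],
    [1, 0, 0, 0.06, 0, 0, 0],
    [1, 0, 0, 0.06, 0, 0, 0],
    [1, 0, 0, 0.06, 0, 0, 0],
    [1, 0, 0, 0.03, 0, 0, 0],
    [1, 0, 0, 0.01, 0, 0, 0],
    [1, 0, 0, 0, 0, 0, 0],
    [1, 0, 0, 0, 0, 0, 0],
  ],
)

```text
time_s: 30.38
tool_pos: [600.9, 192.6, 62.0]
orientation: [0.0, 0.635, 0.773, 0.001]
force: [0.0, 0.1, -0.4]
grip_width: 85.0
grip_force: 0.0
```

```bash
python3 go.py 11.1 600.2 191.8 8
```

```text
t 30.38 pos [600.9 192.6  62. ] th 11.18 w 85.0 gf 0.0 F [ 0.   0.1 -0.4] q [-0.64  0.66  0.38  1.78 -0.34  0.76  0.11]
to th 11.1 turn [ 0.0025 -0.0006  0.0017] shift [-0.0013 -0.0016  0.1079] rows>= 1.0
```

Call:
drive_tool(
  series=[
    [1, -0.001, -0.002, 0.02, 0, 0, 0],
    [1, 0, 0, 0.03, 0, 0, 0],
    [1, 0, 0, 0.03, 0, 0, 0],
    [1, 0, 0, 0.02, 0, 0, 0],
    [1, 0, 0, 0.008, 0, 0, 0],
    [1, 0, 0, 0, 0, 0, 0],
  ],
)

```text
time_s: 31.12
tool_pos: [599.2, 191.6, 6.5]
orientation: [-0.0, 0.635, 0.773, -0.0]
force: [0.0, 0.0, -0.3]
grip_width: 85.6
grip_force: 0.0
```

Call:
drive_tool(
  series=[
    [0.8, 0, 0, 0, 0, 0, 0],
    [0.7, 0, 0, 0, 0, 0, 0],
    [0.6, 0, 0, 0, 0, 0, 0],
    [0.5, 0, 0, 0, 0, 0, 0],
    [0.3, 0, 0, 0, 0, 0, 0],
    [0, 0, 0, 0, 0, 0, 0],
    [-1, 0, 0, 0, 0, 0, 0],
    [-1, 0, 0, 0, 0, 0, 0],
  ],
  force=45,
)

```text
time_s: 32.12
tool_pos: [600.1, 191.9, 7.7]
orientation: [0.0, 0.635, 0.773, 0.001]
force: [1.0, -0.5, 4.8]
grip_width: 66.5
grip_force: 50.0
```

```bash
python3 go.py 11.1 600.2 191.8 110
```

```text
t 32.12 pos [600.1 191.9   7.7] th 11.17 w 66.5 gf 50.0 F [ 1.  -0.5  4.8] q [-0.62  0.74  0.35  1.79 -0.38  0.67  0.14]
to th 11.1 turn [ 0.0024 -0.0005  0.0017] shift [-3.000e-04  1.000e-04 -2.047e-01] rows>= 2.0
```

Call:
drive_tool(
  series=[
    [-1, 0, 0, -0.02, 0, 0, 0],
    [-1, 0, 0, -0.05, 0, 0, 0],
    [-1, 0, 0, -0.06, 0, 0, 0],
    [-1, 0, 0, -0.06, 0, 0, 0],
    [-1, 0, 0, -0.04, 0, 0, 0],
    [-1, 0.02, -0.024, 0, 0, 0, 0],
    [-1, 0.045, -0.053, 0, 0, 0, 0],
    [-1, 0.045, -0.053, 0, 0, 0, 0],
    [-1, 0.045, -0.053, 0, 0, 0, 0],
    [-1, 0.045, -0.053, 0, 0, 0, 0],
    [-1, 0.036, -0.042, 0, 0, 0, 0],
    [-1, 0.01, -0.01, 0, 0, 0, 0],
  ],
)

```text
time_s: 33.62
tool_pos: [430.8, 285.3, 120.5]
orientation: [-0.001, 0.633, 0.774, -0.001]
force: [0.2, -0.1, -1.8]
grip_width: 66.3
grip_force: 50.6
```

Call:
drive_tool(
  series=[
    [-1, 0, 0, 0, 0, 0, 0.1],
    [-1, 0, 0, 0, 0, 0, 0.2],
    [-1, 0, 0, 0, 0, 0, 0.2],
    [-1, 0, 0, 0, 0, 0, 0.093],
    [-1, 0, 0, 0, 0, 0, 0],
  ],
)

```text
time_s: 34.25
tool_pos: [434.1, 283.8, 121.2]
orientation: [0.0, 0.796, 0.605, -0.001]
force: [0.2, 0.3, -1.3]
grip_width: 66.1
grip_force: 50.6
```

```bash
python3 go.py -15.6 437 347.5 70; python3 - <<'E'
from wrect import *
c=shot("w12")
print("box tray plate",blob(c,436,347.5,80,1.6,6)); print("calc",blob(c,600,193,75,6,15))
print("stops",blob(c,436,347.5,80,7,13),"instr near",)
P,ok=cloud(c); m=ok&(P[...,2]>40)&(P[...,2]<350)&(P[...,1]>345)&(P[...,0]>380); p=P[m]; print(len(p), p.min(0) if len(p) else "", p[:,2].max() if len(p) else "")
# carton + held box
print("carton",blob(c,402,467,50,38,50))
s=c["s"];q=s["orientation"];L=R.from_quat(np.r_[q[1:],q[0]]).inv().apply((P-s["tool_pos"]).reshape(-1,3)).reshape(P.shape)
i=c["img"].astype(int); m=ok&(i[...,0]-i[...,2]>30)&(abs(L[...,0])<60)&(abs(L[...,1])<40)&(L[...,2]>-60)&(L[...,2]<5); l=L[m]; print("held lo/hi",np.percentile(l,1,axis=0),np.percentile(l,99.5,axis=0))
E
```

```text
t 34.25 pos [434.1 283.8 121.2] th -15.49 w 66.1 gf 50.6 F [ 0.2  0.3 -1.3] q [-1.08  0.43  0.54  2.04 -0.32  0.75 -0.62]
to th -15.6 turn [-0.      0.0017  0.0025] shift [ 0.1242 -0.0286  0.1024] rows>= 2.0
box tray plate (15523, 'z', np.float64(3.4), 'c', array([438.6, 352.8]), 'size', array([109. , 102.3]), 'ang', 74.7)
calc (5386, 'z', np.float64(10.8), 'c', array([600.2, 190.8]), 'size', array([108.2,  67.4]), 'ang', 6.3)
stops (744, 'z', np.float64(10.2), 'c', array([438.5, 351.6]), 'size', array([104.5,  96.1]), 'ang', 74.5) instr near
1914 [384.96415472 408.83827143  40.04392734] 85.36907865330974
carton (1456, 'z', np.float64(46.2), 'c', array([407.2, 451.2]), 'size', array([44.4, 26.3]), 'ang', 0.3)
held lo/hi [-17.89638233 -32.50897866 -43.40677496] [42.70697758 32.43755366 -5.11985634]
```

Call:
drive_tool(
  series=[
    [-1, 0.03, -0.007, 0, 0, 0, 0],
    [-1, 0.05, -0.011, 0, 0, 0, 0],
    [-1, 0.037, -0.008, 0, 0, 0, 0],
    [-1, 0.01, -0.002, 0.03, 0, 0, 0],
    [-1, 0, 0, 0.06, 0, 0, 0],
    [-1, 0, 0, 0.06, 0, 0, 0],
    [-1, 0, 0, 0.04, 0, 0, 0],
    [-1, 0, 0, 0.02, 0, 0, 0],
    [-1, 0, 0, 0, 0, 0, 0],
    [-1, 0, 0, 0, 0, 0, 0],
  ],
)

```text
time_s: 35.55
tool_pos: [438.3, 349.7, 17.6]
orientation: [-0.0, 0.796, 0.605, 0.001]
force: [-0.6, 0.6, -0.4]
grip_width: 66.4
grip_force: 50.6
```

```bash
python3 go.py -15.4 437.6 348.7 1; python3 - <<'E'
from wrect import *
c=shot("w13")
P,ok=cloud(c)
print("box tray plate",blob(c,436,350,85,1.6,6)); print("stops",blob(c,436,350,80,7,13))
E
```

```text
t 35.55 pos [438.3 349.7  17.6] th -15.52 w 66.4 gf 50.6 F [-0.6  0.6 -0.4] q [-1.06  0.66  0.42  1.97 -0.45  0.6  -0.61]
to th -15.4 turn [ 0.0011 -0.0017 -0.0026] shift [-0.0023 -0.0008  0.0332] rows>= 1.0
box tray plate (6733, 'z', np.float64(3.4), 'c', array([448.7, 389.2]), 'size', array([ 33.4, 102.1]), 'ang', 74.7)
stops (1482, 'z', np.float64(10.2), 'c', array([450. , 393.8]), 'size', array([17.9, 96.7]), 'ang', 74.5)
```

Call:
drive_tool(
  series=[
    [-1, -0.002, -0.001, 0.01, 0, 0, 0],
    [-1, 0, 0, 0.01, 0, 0, 0],
    [-1, 0, 0, 0.008, 0, 0, 0],
    [-1, 0, 0, 0.005, 0, 0, 0],
    [-1, 0, 0, 0.002, 0, 0, 0],
    [-1, 0, 0, 0, 0, 0, 0],
  ],
)

```text
time_s: 36.35
tool_pos: [436.7, 348.4, 0.6]
orientation: [-0.001, 0.796, 0.605, -0.0]
force: [-5.6, -3.4, 14.8]
grip_width: 66.7
grip_force: 51.5
```

Call:
drive_tool(
  series=[
    [0.65, 0, 0, 0, 0, 0, 0],
    [0.75, 0, 0, 0, 0, 0, 0],
    [0.9, 0, 0, 0, 0, 0, 0],
    [1, 0, 0, 0, 0, 0, 0],
    [1, 0, 0, 0, 0, 0, 0],
    [1, 0, 0, 0, 0, 0, 0],
    [1, 0, 0, -0.02, 0, 0, 0],
    [1, 0, 0, -0.04, 0, 0, 0],
    [1, 0, 0, -0.06, 0, 0, 0],
    [1, 0, 0, -0.06, 0, 0, 0],
    [1, 0, 0, -0.06, 0, 0, 0],
    [1, 0, 0, -0.06, 0, 0, 0],
  ],
)

```text
time_s: 37.85
tool_pos: [437.0, 348.5, 151.9]
orientation: [-0.0, 0.796, 0.605, 0.001]
force: [1.3, 0.6, -1.0]
grip_width: 86.1
grip_force: 0.0
```

```bash
python3 go.py -15.4 435 285 150; python3 - <<'E'
from wrect import *
c=shot("w14")
print("box",blob(c,437,349,65,35,50)); print("tray",blob(c,437,349,85,1.6,6))
E
```

```text
t 37.85 pos [437.  348.5 151.9] th -15.53 w 86.1 gf 0.0 F [ 1.3  0.6 -1. ] q [-1.17  0.45  0.55  1.93 -0.31  0.85 -0.73]
to th -15.4 turn [ 0.0007 -0.002  -0.0029] shift [-0.1236  0.0298  0.0037] rows>= 2.0
box (8246, 'z', np.float64(42.8), 'c', array([435. , 348.9]), 'size', array([85.1, 70.3]), 'ang', 74.6)
tray (3820, 'z', np.float64(3.4), 'c', array([438.9, 352.9]), 'size', array([108.9, 102.8]), 'ang', 74.6)
```

Box is flat in its tray, inside the stops (centre (435,349), top 42.8). Last comes the calculator.

Call:
drive_tool(
  series=[
    [1, -0.03, 0.007, 0, 0, 0, 0],
    [1, -0.06, 0.015, 0, 0, 0, 0],
    [1, -0.034, 0.008, 0, 0, 0, 0.05],
    [1, 0, 0, 0, 0, 0, 0.18],
    [1, 0, 0, 0, 0, 0, 0.21],
    [1, 0, 0, 0, 0, 0, 0.21],
    [1, 0, 0, 0, 0, 0, 0.21],
    [1, 0, 0, 0, 0, 0, 0.21],
    [1, 0, 0, 0, 0, 0, 0.21],
    [1, 0, 0, 0, 0, 0, 0.18],
    [1, 0, 0, 0, 0, 0, 0.06],
    [1, 0, 0, 0, 0, 0, 0],
  ],
)

```text
time_s: 39.4
tool_pos: [434.4, 284.2, 148.9]
orientation: [0.0, 0.999, 0.053, -0.0]
force: [-0.4, 0.7, 1.0]
grip_width: 85.4
grip_force: 0.0
```

Call:
drive_tool(
  series=[
    [1, 0.025, 0.018, 0, 0, 0, 0],
    [1, 0.055, 0.04, 0, 0, 0, 0],
    [1, 0.06, 0.043, 0, 0, 0, 0],
    [1, 0.06, 0.043, 0, 0, 0, 0],
    [1, 0.06, 0.043, 0, 0, 0, 0],
    [1, 0.03, 0.02, 0, 0, 0, 0],
    [1, 0.019, 0.014, 0, 0, 0, 0],
    [1, 0, 0, 0, 0, 0, 0],
  ],
)

```text
time_s: 40.4
tool_pos: [600.1, 191.0, 149.1]
orientation: [0.0, 0.999, 0.053, -0.0]
force: [-0.3, 0.1, -0.3]
grip_width: 85.4
grip_force: 0.0
```

```bash
python3 - <<'E'
from wrect import *
c=shot("w15")
print("calc",blob(c,600,191,75,6,15))
E
python3 go.py -83.8 600.2 190.8 -6
```

```text
calc (8271, 'z', np.float64(10.8), 'c', array([600.6, 190.8]), 'size', array([107.5,  66.4]), 'ang', 6.1)
t 40.45 pos [599.5 191.7 149.1] th -83.88 w 85.4 gf 0.0 F [-1.   0.3  0.5] q [-0.93  0.64  0.8   1.76 -0.54  0.98 -1.37]
to th -83.8 turn [-0.0005  0.0011 -0.0017] shift [0.0011 0.002  0.3101] rows>= 3.0
```

Call:
drive_tool(
  series=[
    [1, 0.001, 0.002, 0.03, 0, 0, 0],
    [1, 0, 0, 0.06, 0, 0, 0],
    [1, 0, 0, 0.06, 0, 0, 0],
    [1, 0, 0, 0.06, 0, 0, 0],
    [1, 0, 0, 0.05, 0, 0, 0],
    [1, 0, 0, 0.03, 0, 0, 0],
    [1, 0, 0, 0.01, 0, 0, 0],
    [1, 0, 0, 0, 0, 0, 0],
  ],
)

```text
time_s: 41.45
tool_pos: [601.1, 190.4, -0.4]
orientation: [-0.0, 0.999, 0.053, 0.0]
force: [0.9, -0.4, 0.0]
grip_width: 85.3
grip_force: 0.0
```

```bash
python3 go.py -83.8 600.5 190.8 -6; python3 - <<'E'
from wrect import *
for n in("w12","w8"):
    c=pickle.load(open(n+".pkl","rb")); P,ok=cloud(c); s=c["s"]; q=s["orientation"]
    L=R.from_quat(np.r_[q[1:],q[0]]).inv().apply((P-s["tool_pos"]).reshape(-1,3)).reshape(P.shape); i=c["img"].astype(int)
    h=(s["grip_width"]+3)/2
    for sg in(-1,1):
        m=ok&(abs(L[...,0])<14)&(sg*L[...,1]>h)&(sg*L[...,1]<h+14)&(L[...,2]>-30)&(L[...,2]<10)&(i.max(2)<110); print(n,sg,m.sum(),np.percentile(L[m][:,2],[50,95,99,100]) if m.sum() else "")
E
```

```text
t 41.45 pos [ 6.011e+02  1.904e+02 -4.000e-01] th -83.91 w 85.3 gf 0.0 F [ 0.9 -0.4  0. ] q [-0.82  0.83  0.65  1.8  -0.71  0.75 -1.25]
to th -83.8 turn [-0.     -0.0008 -0.0025] shift [-0.001  -0.001   0.0111] rows>= 1.0
w12 -1 186 [-23.32340857 -15.04128527 -13.49215901 -13.03467063]
w12 1 180 [-24.37526367 -15.73782661 -14.82759295 -14.19799929]
w8 -1 466 [-20.86441831 -10.66464599  -8.73550892  -7.33857674]
w8 1 387 [-21.60042355 -12.40529779 -11.13057483  -9.57549734]
```

Call:
drive_tool(
  series=[
    [1, -0.001, -0.001, 0.005, 0, 0, 0],
    [1, 0, 0, 0.005, 0, 0, 0],
    [0.8, 0, 0, 0, 0, 0, 0],
    [0.7, 0, 0, 0, 0, 0, 0],
    [0.6, 0, 0, 0, 0, 0, 0],
    [0.5, 0, 0, 0, 0, 0, 0],
    [0.2, 0, 0, 0, 0, 0, 0],
    [-0.2, 0, 0, 0, 0, 0, 0],
    [-1, 0, 0, 0, 0, 0, 0],
    [-1, 0, 0, 0, 0, 0, 0],
  ],
  force=40,
)

```text
time_s: 42.7
tool_pos: [600.3, 190.8, -5.2]
orientation: [-0.0, 0.999, 0.053, 0.0]
force: [-1.7, 0.1, 5.4]
grip_width: 64.7
grip_force: 43.5
```

Call:
drive_tool(
  series=[
    [-1, 0, 0, -0.02, 0, 0, 0],
    [-1, 0, 0, -0.04, 0, 0, 0],
    [-1, 0, 0, -0.06, 0, 0, 0],
    [-1, 0, 0, -0.06, 0, 0, 0],
    [-1, 0, 0, -0.04, 0, 0, 0],
    [-1, 0, 0, -0.01, 0, 0, 0],
    [-1, 0, 0, 0, 0, 0, 0],
  ],
)

```text
time_s: 43.58
tool_pos: [599.8, 191.0, 109.1]
orientation: [-0.0, 0.999, 0.053, -0.0]
force: [0.3, -0.0, -1.5]
grip_width: 64.6
grip_force: 45.0
```

```bash
python3 go.py -109.3 427.9 129 115; python3 - <<'E'
from wrect import *
c=shot("w16"); p=c["s"]["tool_pos"]
print("held",blob(c,p[0],p[1],75,p[2]-5,p[2]+32)); print("calc left?",((lambda P,ok:(ok&(abs(P[...,0]-600)<50)&(abs(P[...,1]-191)<30)&(abs(P[...,2]-10.5)<3)).sum())(*cloud(c))))
P,ok=cloud(c); i=c["img"]; q=c["s"]["orientation"]; L=R.from_quat(np.r_[q[1:],q[0]]).inv().apply((P-p).reshape(-1,3)).reshape(P.shape)
m=ok&(abs(L[...,1])<28)&(abs(L[...,0])<70)&(L[...,2]>-40)&(L[...,2]<20); l=L[m]; print(len(l),np.round(np.percentile(l,[1,50,99],axis=0),1))
if len(l): print("plane",np.linalg.lstsq(np.c_[l[:,:2],np.ones(len(l))],l[:,2],rcond=None)[0])
E
```

```text
t 43.58 pos [599.8 191.  109.1] th -83.89 w 64.6 gf 45.0 F [ 0.3 -0.  -1.5] q [-0.9   0.69  0.77  1.78 -0.59  0.92 -1.34]
to th -109.3 turn [-2.000e-04  5.000e-04  5.647e-01] shift [-0.2836  0.2307 -0.0118] rows>= 3.0
held (30948, 'z', np.float64(125.1), 'c', array([606.1, 173.8]), 'size', array([111. , 126.6]), 'ang', 13.8)
calc left? 0
24425 [[-40.4 -27.4 -18.8]
 [ 16.9  -0.  -16. ]
 [ 54.   27.4 -11.5]]
plane [ 1.68404212e-02  1.31122180e-03 -1.63742973e+01]
```

Calculator held level. I turn it and carry it to its tray.

Call:
drive_tool(
  series=[
    [-1, 0, 0, 0, 0, 0, 0.1],
    [-1, 0, 0, 0, 0, 0, 0.19],
    [-1, 0, 0, 0, 0, 0, 0.18],
    [-1, 0, 0, 0, 0, 0, 0.095],
    [-1, -0.02, 0.016, 0, 0, 0, 0],
    [-1, -0.05, 0.041, 0, 0, 0, 0],
    [-1, -0.06, 0.049, 0, 0, 0, 0],
    [-1, -0.06, 0.049, 0, 0, 0, 0],
    [-1, -0.05, 0.041, 0, 0, 0, 0],
    [-1, -0.03, 0.024, 0, 0, 0, 0],
    [-1, -0.014, 0.011, 0, 0, 0, 0],
    [-1, 0, 0, 0, 0, 0, 0],
  ],
)

```text
time_s: 45.12
tool_pos: [427.5, 128.9, 109.3]
orientation: [-0.0, 0.986, -0.168, -0.0]
force: [-0.1, -0.1, -0.8]
grip_width: 64.7
grip_force: 45.0
```

Call:
drive_tool(
  series=[
    [-1, 0, 0, 0.03, 0, 0, 0],
    [-1, 0, 0, 0.06, 0, 0, 0],
    [-1, 0, 0, 0.06, 0, 0, 0],
    [-1, 0, 0, 0.03, 0, 0, 0],
    [-1, 0, 0, 0.01, 0, 0, 0],
    [-1, 0, 0, 0, 0, 0, 0],
  ],
)

```text
time_s: 45.88
tool_pos: [428.5, 128.7, 14.3]
orientation: [0.0, 0.986, -0.168, 0.0]
force: [0.7, 0.0, 0.1]
grip_width: 64.9
grip_force: 44.9
```

```bash
python3 go.py -109.3 427.9 129 -2; python3 - <<'E'
from wrect import *
c=shot("w17")
print("tray",blob(c,428,129,95,1.6,5)); print("stops",blob(c,428,129,95,8,12.5))
E
```

```text
t 45.88 pos [428.5 128.7  14.3] th -109.33 w 64.9 gf 44.9 F [0.7 0.  0.1] q [-0.96  0.63  0.73  2.25 -0.84  0.56 -1.48]
to th -109.3 turn [ 0.0003 -0.0006 -0.0007] shift [-0.0014 -0.0002  0.0325] rows>= 1.0
tray (9478, 'z', np.float64(3.4), 'c', array([431.6, 127.9]), 'size', array([ 98.3, 132.1]), 'ang', 70.8)
stops (1847, 'z', np.float64(10.2), 'c', array([428.6, 129.5]), 'size', array([ 91.6, 133.5]), 'ang', 70.3)
```

Call:
drive_tool(
  series=[
    [-1, 0, -0.001, 0.012, 0, 0, 0],
    [-1, 0, 0, 0.01, 0, 0, 0],
    [-1, 0, 0, 0.006, 0, 0, 0],
    [-1, 0, 0, 0.003, 0, 0, 0],
    [-1, 0, 0, 0.002, 0, 0, 0],
    [-1, 0, 0, 0, 0, 0, 0],
  ],
)

```text
time_s: 46.68
tool_pos: [428.2, 129.2, -2.2]
orientation: [-0.0, 0.986, -0.168, 0.0]
force: [0.0, -0.2, -1.2]
grip_width: 64.7
grip_force: 45.0
```

Almost touching (no contact force yet); I go down 1 mm more, then release and rise.

Call:
drive_tool(
  series=[
    [-1, 0, 0, 0.002, 0, 0, 0],
    [-1, 0, 0, 0, 0, 0, 0],
    [0.6, 0, 0, 0, 0, 0, 0],
    [0.7, 0, 0, 0, 0, 0, 0],
    [0.9, 0, 0, 0, 0, 0, 0],
    [1, 0, 0, 0, 0, 0, 0],
    [1, 0, 0, 0, 0, 0, 0],
    [1, 0, 0, -0.02, 0, 0, 0],
    [1, 0, 0, -0.05, 0, 0, 0],
    [1, 0, 0, -0.06, 0, 0, 0],
    [1, 0, 0, -0.06, 0, 0, 0],
    [1, 0, 0, -0.06, 0, 0, 0],
  ],
)

```text
time_s: 48.18
tool_pos: [427.9, 129.1, 123.2]
orientation: [-0.0, 0.986, -0.168, -0.0]
force: [0.8, 0.4, -1.1]
grip_width: 85.4
grip_force: 0.0
```

Call:
drive_tool(
  series=[
    [1, 0, 0, -0.06, 0, 0, 0],
    [1, 0, 0, -0.06, 0, 0, 0],
    [1, 0, 0, -0.04, 0, 0, 0],
    [1, 0, 0, 0, 0, 0, 0],
    [1, 0, 0, 0, 0, 0, 0],
  ],
)

```text
time_s: 48.8
tool_pos: [427.4, 129.4, 201.3]
orientation: [-0.0, 0.986, -0.168, -0.001]
force: [0.9, -0.2, -0.5]
grip_width: 85.3
grip_force: 0.0
```

```bash
python3 - <<'E'
from wrect import *
c=shot("w18"); s=c["s"]; print(s["time_s"],s["tool_pos"],s["force"],s["grip_width"])
print("calc",blob(c,428.5,129.5,60,11.8,20)); print("stops",blob(c,428.5,129.5,95,8,11)); print("box",blob(c,436,349,65,35,50)); print("carton",blob(c,402,467,50,38,52))
P,ok=cloud(c); m=ok&(abs(P[...,0]-428)<70)&(abs(P[...,1]-129)<50)&(P[...,2]>11.8)&(P[...,2]<17); l=P[m]; print("tilt",np.linalg.lstsq(np.c_[l[:,:2],np.ones(len(l))],l[:,2],rcond=None)[0])
cv2.imwrite("pics/final.png",np.hstack([cv2.resize(c["img"],(400,300)),cv2.resize(env.camera("scene")["img"][120:345,110:450],(400,300),interpolation=cv2.INTER_CUBIC)]))
E
```

```text
48.8 [427.44140717 129.37855519 201.34069463] [ 0.86912872 -0.24006372 -0.47199429] 85.31826257301063
calc (5921, 'z', np.float64(13.8), 'c', array([429.1, 129.7]), 'size', array([ 65.4, 105.9]), 'ang', 70.7)
stops (206, 'z', np.float64(10.1), 'c', array([427.5, 128.7]), 'size', array([ 90. , 134.1]), 'ang', 71.6)
box (3402, 'z', np.float64(42.7), 'c', array([435.4, 348.4]), 'size', array([87. , 70.2]), 'ang', 74.6)
carton (995, 'z', np.float64(46.2), 'c', array([407.2, 468.9]), 'size', array([44.7, 62.8]), 'ang', 1.2)
tilt [-1.79066967e-03  9.87413218e-04  1.45584757e+01]
```

View pics/final.png

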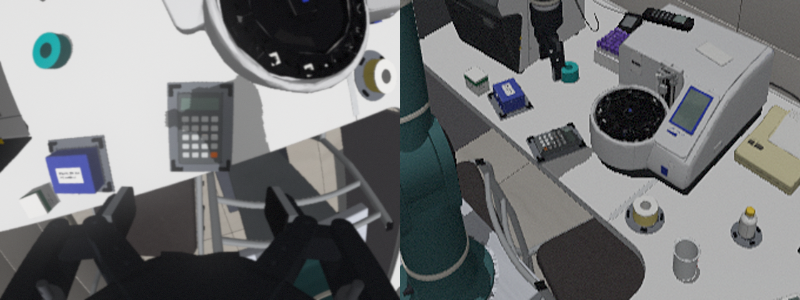

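The picture shows all four things in their trays: calculator (200,125), box (75,165), roll (645,212) and bottle (748,225). The beaker and carton are still in place, and the arm is clear.

```bash
python3 -c "
from rig import env
print(env.close_job())"
```

```text
the job is handed in; nothing more can be done
None
```

The bottle, label roll, slide box and calculator are each set down in their own trays in the order asked, between the stops, with the beaker and lancet carton left alone. The job was handed in at about 49 s.

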